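# Slide the weight sorting block to its scribed line and clamp it down

## Task

The weight sorting block has been pulled back for refilling. Push it gently along the counter, away from the robot, until its whole front edge lies square on the scribed line, without running past the line and without lifting the block; then press the clamp's arm down by its red thumb rest until the rubber foot bears firmly on the block's lug, without crushing the plastic, and leave it like that. Leave the other things on the counter where they are.

Things in the scene. Friction and masses are not known exactly. Their poses are not given: they have to be found in the camera images.
- line: A straight black line scribed in the plywood counter, 2.5 mm wide, 300 mm long, a short tick at each end. Origin: middle of the line, on the counter (z = 0). Its y axis runs along the line; its x axis points level and square to the line, the way the block is to be pushed (away from the robot, give or take 12 degrees).
- block: Loose black weight sorting block, 0.45 to 0.75 kg: open tray of six cups 100 mm deep (x), 150 mm long (y), 48 mm high, walls 6 mm, flat rear face, a solid lug at each end. Origin: centre of the underside; x points to its front edge, which starts 30 to 60 mm short of the line, up to 6 degrees askew. Slides at 2 to 6 N, more if also pressed down, then it sticks and jumps. Over 20 N is a shove.
- front_left (a point): Left end (+y) of the block's lower front edge: 50 mm ahead of the block's origin, 75 mm to its left, at counter height.
- front_right (a point): Right end (-y) of the block's lower front edge: 50 mm ahead of the block's origin, 75 mm to its right, at counter height.
- lug_right (a point): Centre of the top of the block's right (-y) lug, on which the clamp bears: lug 70 mm deep, 40 mm long, top 22 mm above the counter, 95 mm right of the block's origin. The left lug is alike. Over 16 N from the clamp's foot crushes the plastic.
- clamp: Blue and steel hold-down clamp bolted to the counter on the block's right (-y): foot 64 x 50 mm, upright flat bar 126 mm high, and a blue arm that slides down the bar. Origin: centre of the foot, on the counter; its y axis points along the arm towards the block. With the block at the line, the foot of the spindle comes down on the right lug.
- clamp_arm (a joint): How far the clamp's arm has slid down from its top position (m), 0 to 0.055. It starts at 0 to 0.010, slides down under a steady push of about 8 N on the thumb rest and stays where it is left, without springing back.
- spindle (a point): Axis of the spindle at the arm's underside, 95 mm out from the bar; moves with the arm. The threaded spindle hangs below, with a soft rubber foot 20 mm across. It is screwed in or out by hand: the foot's face is 32 to 48 mm below this point, different each time and not measured. Once the foot is on the lug, each further mm of arm adds 8 N: 6 to 9 N above the sliding push is a firm hold.
- thumb_rest (a point): Centre of the top face of the red round thumb rest, 34 mm across, on the clamp's arm, 50 mm out from the bar; moves with the arm. It starts 104 to 114 mm above the counter and ends 74 to 92 mm above it. The top of the spindle, 45 mm farther out, stands up to 18 mm above this face.
- valve_cap: A brass valve cap, 13 mm across, 18 mm high, standing near the block or beyond the line. To be left alone.
- stem_a: An aluminium valve stem standing on its foot, 19 mm across, 44 mm high. To be left alone.
- stem_b: Another such aluminium valve stem. To be left alone.
- rim_protector: A silver rim protector, a curved channel about 85 x 30 mm and 20 mm high, left of the block. To be left alone.
- spoke_wrench: A blue steel spoke wrench lying flat, 108 x 24 x 7 mm. To be left alone.
- c_clamp: A small steel C-clamp lying flat, about 60 x 150 x 20 mm. To be left alone.
- tyre_lever: A steel tyre lever with a red grip lying flat, 250 x 22 x 15 mm, beyond the hold-down clamp. To be left alone.

How it is judged (in metres and radians):
On the way, in this order (a step that is already met when the one before it is completed fails the run):
1. the block's front edge lies on the line (both ends within 2.5 mm), the clamp not yet bearing on it (x of front_left in the frame of line between -0.0025 and 0.0025 m and x of front_right in the frame of line between -0.0025 and 0.0025 m and contact force between clamp and block below 0.3 N), for 0.3 s.
2. the clamp's rubber foot bears on the block (contact force between clamp and block above 5 N), for 0.2 s.
At the end, for the whole second after the job is handed in: both ends of the block's front edge lie within 2.5 mm of the middle of the scribed line, the clamp's foot holds the block with over 5 N, and the block is at rest (x of front_left in the frame of line between -0.0025 and 0.0025 m and x of front_right in the frame of line between -0.0025 and 0.0025 m and contact force between clamp and block above 5 N and linear speed of block below 0.01 m/s); the robot touches nothing.
It fails at once if the block's front edge is run more than 4 mm past the line (x of any of front_left, front_right in the frame of line above 0.004 m).
It fails at once if the robot shoves the block with over 20 N (contact force between the fingers and block above 20 N).
It fails at once if the clamp crushes the block with over 16 N (contact force between clamp and block above 16 N).
It fails at once if the block is lifted or tipped by more than 6 mm (height (world z) of any of block, front_left, front_right above 0.006 m).
It fails at once if another thing on the counter is moved by more than 10 mm (distance of any of valve_cap, stem_a, stem_b, rim_protector, spoke_wrench, c_clamp, tyre_lever from where it was at the start of the episode above 0.01 m).
It also fails if it takes over 69 s, if anything falls off the work surface, if the arm or the gripper's body presses on something with over 40 N, if the wrist force passes 120 N, or if a joint passes its speed limit or range.

## Robot

A 6-joint arm with a two-finger parallel gripper is mounted at the origin on the work surface. World frame = base frame: x ahead of the robot, y to its left, z up, the work surface at z = 0. Lengths are in mm, angles in degrees, forces in N, time in s.
With the tool pointing down it reaches from about 150 to 775 mm from the base axis. Payload 6.1 kg.
Tool frame: the origin (TCP) lies between the finger pads; the fingertips stand bot.tips_ahead ahead of it and the grasp point (between the pads) is the TCP (bot.tips_ahead is the distance from the TCP to the fingertips, in mm); y points along the fingers, z is the direction in which the jaws open and shut, and the axes are right-handed (so a half turn about y gives the same grasp; the last joint's range is limited). The gripper opens to 85 mm and grips with 20 to 120 N. Pads are 22 mm wide; open, the fingers measure 114 mm over their backs; the gripper's body (76 mm by 85 mm) begins 54 mm behind the grasp point. The pads swing forward as they close: fully open they stand 13 mm farther back than shut.
Start: joints at [-69.672, 7.208, -2.269, 80.523, 0, 90], TCP at [182.379, -492.287, 250.295] pointing down, gripper open.
Joint ranges: [-155.77, 155.77], [-54.66, 111.73], [-72.52, 77.12], [-102.08, 115.82], [-83.92, 84.16], [-180, 180]. Speed limits (degrees/s): [136.94, 136.94, 172.46, 180, 180, 180].

## Interface

Orientations are given as a 3x3 rotation matrix whose columns are the frame's x, y, z axes.
In Python, from workcell import bot, imaging gives the robot as it stands.
- The arm moves only by the tool servo_tool, never from a script. Its argument "motion" is a list of rows, each an object with "gripper": the opening in per cent of the stroke, from 0 (shut) to 100 (fully open); "offset": the shift along the tool's x, y, z in m, a list of three; "turn": the turn, a rotation vector about the tool's x, y, z in rad, a list of three. A call has 1 to 10 rows; each row shifts and turns the pose as measured when the row begins, along the tool's axes as they then stand; what a row does not reach is not made up. A row lasts 1/10 s, in which the tool goes at most 50 mm and 8.59 degrees, less where a joint would pass 70% of its speed; a pose out of reach is approached as far as the arm can. A call is refused whole if a number of a shift passes 0.05 or a number of a turn 0.15, either way. A call with a gripper value outside its range is refused whole. The fingers move at their own pace and stop on an object; "force" is the grip in N (left out, the last holds). Time passes only in rows, so rows that do not move let the fingers close. It gives the time, the measured TCP pose, the force and the opening at its end, in the units of the state.
- bot.observe(): the state, without advancing time (a new reading comes with each control period).
- imaging.grab_frame(name): name is "side" or "top" or "wrist"; returns a dict with "pixels" (384x512x3 uint8, red, green, blue), "fx", "fy", "cx", "cy" (pixels), "position" and "orientation" of the camera in the world; the wrist camera has in their place "hand_eye" (4x4, takes a point from camera to tool coordinates, whose origin is the TCP and whose axes are the tool frame's). Camera axes: x right, y up, looking along -z (the intrinsics and any distortion apply to the point x, -y, -z); pixel columns grow to the right and rows downward; lengths in mm; the calibration is good to about 2 mm. The wrist camera is an equidistant fisheye: a pixel r from the principal point sees the ray r / f radians off the axis. A picture is of the moment at which its call begins: read the wrist's pose just before it. There is no depth.
- bot.sign_off(): hands the job in, once; it reports no verdict.
The state is a dict: "time_s": time; "joint_pos": joint angles; "qvel": joint speeds; "effort": joint torques, N m; "tool_pos": TCP position; "tcp_rot": TCP orientation; "force": force on the tool from outside, world axes, zero at the start; "wrist_torque": the same for the moment, N m; "opening": finger opening in mm.
Only numpy, scipy, OpenCV 4.12 (cv2) and the standard library are available. Lean on these libraries where they do the work, as an engineer would, in place of code of your own. Each camera call takes 0.05 s, during which the arm holds its last target.

## Working session

There is one attempt and no reset: what is moved stays moved. The work goes in short steps, Python scripts to look and compute and a tool call to move; the robot and the scene stay as the last step left them, time stands still between calls to the robot, and variables do not carry over. Pictures are saved under pics/ and viewed, and the job is handed in when it is done.

Besides the shell and the picture viewer there is one more tool, called as a command line: name --argument value ..., lists and objects as JSON in quotes. servo_tool: Moves the arm, as the interface text tells. Its arguments: {"type":"object","properties":{"motion":{"type":"array","items":{"type":"object","properties":{"gripper":{"type":"number"},"offset":{"type":"array","items":{"type":"number"}},"turn":{"type":"array","items":{"type":"number"}}}}},"force":{"type":"number"}},"required":["motion"]}

```bash
ls; mkdir -p pics
python3 - <<'E'
from workcell import bot, imaging
import cv2
s=bot.observe(); print({k:s[k] for k in s}); print(bot.tips_ahead)
for n in("side","top","wrist"):
    f=imaging.grab_frame(n); cv2.imwrite(f"pics/{n}0.png",f["pixels"][:,:,::-1]); print(n,{k:v for k,v in f.items() if k!="pixels"})
E
```

```text
pics
{'time_s': 0.0, 'joint_pos': array([-6.96708045e+01,  7.24101749e+00, -2.32844138e+00,  8.05224901e+01,
       -7.96640668e-04,  8.99988316e+01]), 'qvel': array([ 0.06829187,  0.04146586, -0.12201627, -0.0033727 ,  0.01422093,
       -0.07313128]), 'effort': array([ 5.50821078e-04, -4.35914433e+01,  3.52924204e+01,  1.72592833e-02,
       -7.57547991e-05, -2.31966830e-06]), 'tool_pos': array([ 182.25522353, -491.9404466 ,  249.51447646]), 'tcp_rot': array([[-9.37704937e-01, -5.70571238e-04,  3.47432189e-01],
       [-3.47432658e-01,  1.50002083e-03, -9.37703737e-01],
       [ 1.38712600e-05, -9.99998712e-01, -1.60481202e-03]]), 'force': array([ 0.18737161, -0.24378064, -0.11397418]), 'wrist_torque': array([0.04175008, 0.05055348, 0.02274106]), 'opening': 85.13135268222584}
19.0
side {'fx': 465.23549821142433, 'fy': 465.23549821142433, 'cx': 249.90527331225198, 'cy': 192.58551835501282, 'position': array([ 559.34087941, -645.04072366,  965.07332198]), 'orientation': array([[ 0.99721868,  0.0603129 , -0.0437864 ],
       [-0.07445026,  0.77873648, -0.62291785],
       [-0.00347192,  0.62444523,  0.78106088]])}
top {'fx': 467.1502595983188, 'fy': 467.1502595983188, 'cx': 250.5484453443936, 'cy': 191.8626270604954, 'position': array([ 423.92104517,   54.18570984, 1108.42673608]), 'orientation': array([[-0.04593941,  0.97878636, -0.19966682],
       [-0.99894286, -0.04468109,  0.01080602],
       [ 0.00165545,  0.19995217,  0.97980426]])}
wrist {'fx': 297.3186396354542, 'fy': 297.3186396354542, 'cx': 251.83327050485644, 'cy': 189.43462190501882, 'hand_eye': array([[-6.40183841e-04, -9.65122582e-01, -2.61797618e-01,
        -6.65464979e+01],
       [ 1.11026672e-03,  2.61796824e-01, -9.65122371e-01,
        -1.23328473e+02],
       [ 9.99999179e-01, -9.08520928e-04,  9.03945383e-04,
         3.20110834e-01],
       [ 0.00000000e+00,  0.00000000e+00,  0.00000000e+00,
         1.00000000e+00]])}
```

View pics/side0.png

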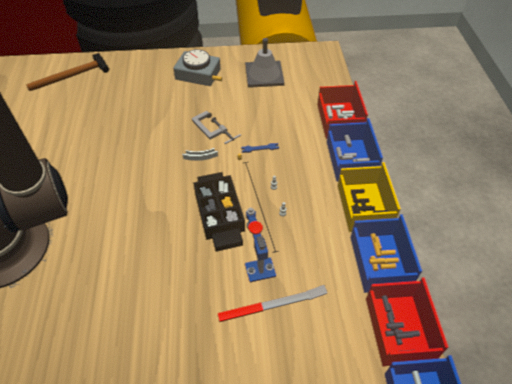

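View pics/top0.png

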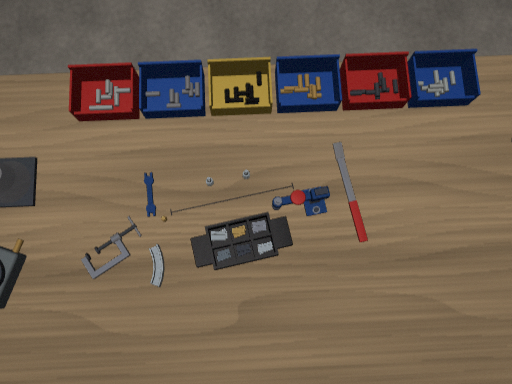

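View pics/wrist0.png

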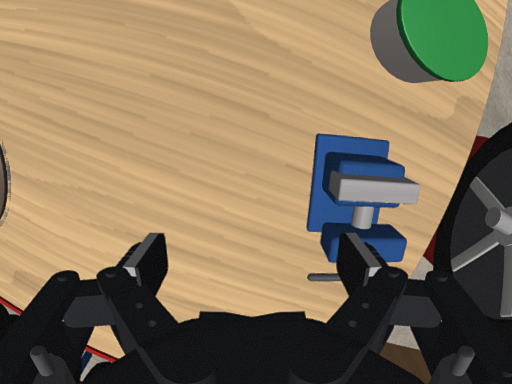

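```bash
cat > h.py <<'E'
import numpy as np, cv2
def unproj(f,u,v,z):
    d=np.array([(u-f["cx"])/f["fx"],-(v-f["cy"])/f["fy"],-1.]); d=f["orientation"]@d
    p=f["position"]; return p+d*(z-p[2])/d[2]
def proj(f,P):
    q=f["orientation"].T@(np.asarray(P,float)-f["position"])
    return np.array([f["cx"]+f["fx"]*q[0]/-q[2], f["cy"]-f["fy"]*q[1]/-q[2]])
def wproj(f,s,P):
    H=f["hand_eye"]; t=s["tcp_rot"].T@(np.asarray(P,float)-s["tool_pos"])
    q=H[:3,:3].T@(t-H[:3,3]); x,y,z=q[0],-q[1],-q[2]
    r=np.hypot(x,y); th=np.arctan2(r,z); return np.array([f["cx"]+f["fx"]*th*x/r,f["cy"]+f["fx"]*th*y/r])
def wunproj(f,s,u,v,zz):
    H=f["hand_eye"]; a=np.array([u-f["cx"],v-f["cy"]])/f["fx"]; th=np.hypot(*a); a=a/th
    d=np.array([np.sin(th)*a[0],-np.sin(th)*a[1],-np.cos(th)])
    d=s["tcp_rot"]@(H[:3,:3]@d); p=s["tool_pos"]+s["tcp_rot"]@H[:3,3]
    return p+d*(zz-p[2])/d[2]
def crop(img,x0,y0,x1,y1,k,name):
    c=cv2.resize(img[y0:y1,x0:x1,::-1],None,fx=k,fy=k,interpolation=cv2.INTER_CUBIC); cv2.imwrite(name,c)
E
python3 - <<'E'
from workcell import bot, imaging
from h import *
import pickle
F={}
for n in("side","top"):
    F[n]=imaging.grab_frame(n)
pickle.dump(F,open("f0.pkl","wb"))
crop(F["top"]["pixels"],145,160,345,290,4,"pics/tc0.png")
crop(F["side"]["pixels"],170,140,310,290,4,"pics/sc0.png")
E
```

```text
(no output)
```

View pics/tc0.png

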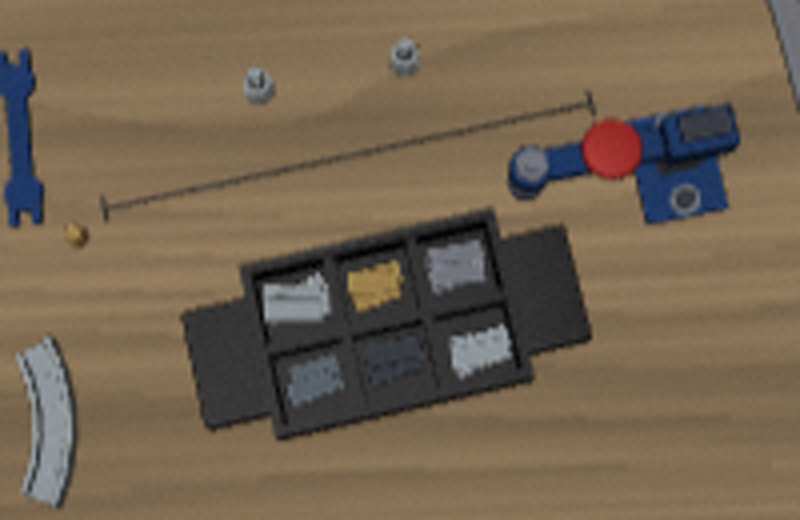

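View pics/sc0.png

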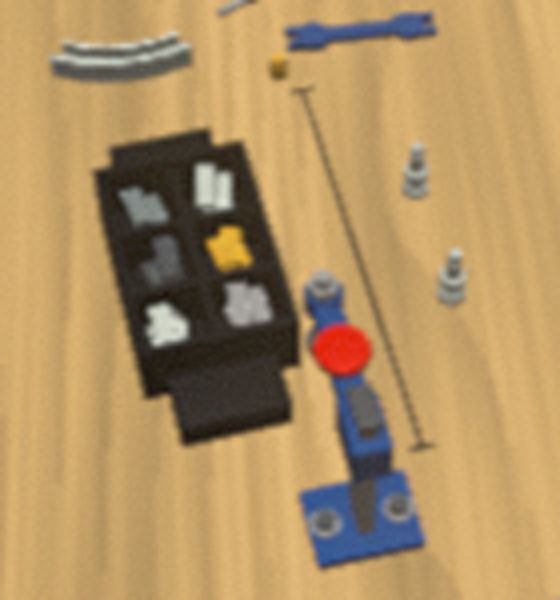

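Run:
```python
from h import *
import pickle
F=pickle.load(open("f0.pkl","rb"))
np.set_printoptions(precision=1,suppress=True)
T=lambda x,y,z:unproj(F["top"],145+(x+.5)/4-.5,160+(y+.5)/4-.5,z)
S=lambda x,y,z:unproj(F["side"],170+(x+.5)/4-.5,140+(y+.5)/4-.5,z)
a,b=T(105,208,0),T(590,103,0);print("line top",a,b,np.linalg.norm(a-b))
a,b=S(303,90,0),S(424,447,0);print("line side",a,b,np.linalg.norm(a-b))
for n,G in(("top",T),):
  c=[G(*p,48) for p in((242,267),(492,210),(534,378),(278,438))]
c2=[S(*p,48) for p in((242,142),(297,325),(147,363),(96,170))]
for n,c in(("t",c),("s",c2)):
  print(n,*c,"len",[np.linalg.norm(c[i]-c[(i+1)%4]) for i in range(4)],"ctr",sum(c)/4)
  d=c[0]-c[1]+c[3]-c[2]; print("ang y",np.degrees(np.arctan2(-d[0],d[1])))
print("thumb",T(612,149,109),S(342,350,109))
print("spindle top",T(531,162,122),S(324,284,122))
print("cap",T(75,232,9),S(278,66,9)); print("rim",T(50,420,20)); print("stems",T(258,85,22),T(404,57,22))
```

```text
line top [610.2 235.2   0. ] [661.3 -59.7   0. ] 299.27438707025885
line side [608.9 234.6   0. ] [661.8 -61.2   0. ] 300.4657682193483
t [564.4 149.7  48. ] [590.8   5.5  48. ] [494.  -13.1  48. ] [467.2 132.1  48. ] len [np.float64(146.62134916105447), np.float64(98.55346529820596), np.float64(147.6532565121517), np.float64(98.8028541025598)] ctr [529.1  68.6  48. ]
ang y 10.397197030240086
s [563.8 148.3  48. ] [589.8   0.5  48. ] [499.3 -20.1  48. ] [469.  131.9  48. ] len [np.float64(150.07448749027085), np.float64(92.78840690173303), np.float64(154.92177409666988), np.float64(96.15290475641393)] ctr [530.5  65.2  48. ]
ang y 10.641479948841646
thumb [611.8 -58.8 109. ] [611.6 -61.3 109. ]
spindle top [604.2 -13.4 122. ] [604.3 -24.6 122. ]
cap [595.  251.7   9. ] [592.5 250.5   9. ]
rim [484.6 265.1  20. ]
stems [676.5 139.7  22. ] [689.7  52.   22. ]
```

servo_tool --motion '[{"offset": [-0.035, 0, -0.025]}, {"offset": [-0.035, 0, -0.025]}, {"offset": [-0.035, 0, -0.025]}, {"offset": [-0.035, 0, -0.025]}, {"offset": [-0.035, 0, -0.025]}, {"offset": [-0.035, 0, -0.025]}, {"offset": [-0.035, 0, -0.025]}, {"offset": [-0.035, 0, -0.025]}, {"offset": [-0.035, 0, -0.025]}, {"offset": [-0.035, 0, -0.025]}]'

```text
$.motion[0]: bad value
```

servo_tool --motion '[{"gripper": 100, "turn": [0, 0, 0], "offset": [-0.035, 0, -0.025]}, {"gripper": 100, "turn": [0, 0, 0], "offset": [-0.035, 0, -0.025]}, {"gripper": 100, "turn": [0, 0, 0], "offset": [-0.035, 0, -0.025]}, {"gripper": 100, "turn": [0, 0, 0], "offset": [-0.035, 0, -0.025]}, {"gripper": 100, "turn": [0, 0, 0], "offset": [-0.035, 0, -0.025]}, {"gripper": 100, "turn": [0, 0, 0], "offset": [-0.035, 0, -0.025]}, {"gripper": 100, "turn": [0, 0, 0], "offset": [-0.035, 0, -0.025]}, {"gripper": 100, "turn": [0, 0, 0], "offset": [-0.035, 0, -0.025]}]'

```text
time_s: 1.05
tool_pos: [379.7, -202.0, 248.4]
tcp_rot: [[-0.942, -0.0, 0.336], [-0.336, 0.001, -0.942], [-0.0, -1.0, -0.001]]
force: [0.5, -0.9, -1.4]
opening: 85.5
```

servo_tool --motion '[{"gripper": 100, "turn": [0, 0, 0], "offset": [-0.034, 0.006, -0.025]}, {"gripper": 100, "turn": [0, 0, 0], "offset": [-0.034, 0.006, -0.025]}, {"gripper": 100, "turn": [0, 0, 0], "offset": [-0.034, 0.006, -0.025]}, {"gripper": 100, "turn": [0, 0, 0], "offset": [-0.034, 0.006, -0.025]}, {"gripper": 100, "turn": [0, 0, 0], "offset": [-0.034, 0.006, -0.025]}, {"gripper": 100, "turn": [0, 0, 0], "offset": [-0.034, 0.006, -0.025]}, {"gripper": 100, "turn": [0, 0.084, 0], "offset": [-0.034, 0.006, -0.025]}, {"gripper": 100, "turn": [0, 0.084, 0], "offset": [-0.03, 0.006, -0.025]}, {"gripper": 100, "turn": [0, 0, 0], "offset": [0, 0, 0]}, {"gripper": 100, "turn": [0, 0, 0], "offset": [0, 0, 0]}]'

```text
time_s: 2.05
tool_pos: [575.0, 93.1, 197.7]
tcp_rot: [[-0.984, 0.002, 0.176], [-0.176, -0.001, -0.984], [-0.001, -1.0, 0.001]]
force: [-0.0, -0.1, -0.1]
opening: 85.1
```

```bash
cat > look.py <<'E'
import sys,pickle
from workcell import bot, imaging
from h import *
tag=sys.argv[1]; F={}
s=bot.observe(); F["s"]=s
for n in ("wrist","top","side"):
    F[n]=imaging.grab_frame(n)
pickle.dump(F,open(f"f{tag}.pkl","wb"))
cv2.imwrite(f"pics/w{tag}.png",cv2.resize(F["wrist"]["pixels"][:,:,::-1],(800,600),interpolation=cv2.INTER_CUBIC))
np.set_printoptions(precision=4,suppress=True)
print(s["time_s"],s["tool_pos"],s["tcp_rot"],s["force"],s["opening"])
E
python3 look.py 1
```

```text
2.05 [575.0229  93.0639 197.6886] [[-0.9843  0.0015  0.1763]
 [-0.1763 -0.001  -0.9843]
 [-0.0013 -1.      0.0012]] [-0.0484 -0.141  -0.067 ] 85.11963525522677
```

View pics/w1.png

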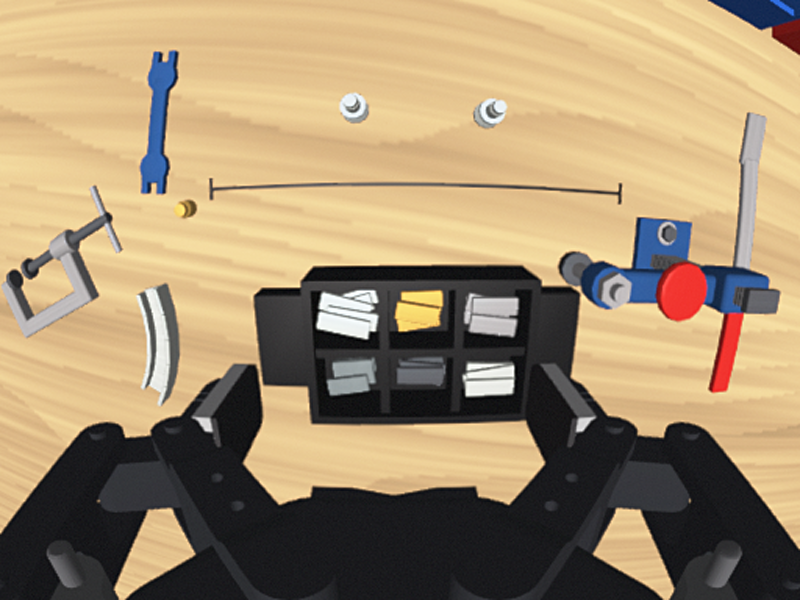

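Run:
```python
from h import *
import pickle
F=pickle.load(open("f1.pkl","rb"));p=F["wrist"]["pixels"]
crop(p,125,105,265,205,5,"pics/w1a.png")
crop(p,265,105,405,205,5,"pics/w1b.png")
```

```text
(no output)
```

View pics/w1a.png

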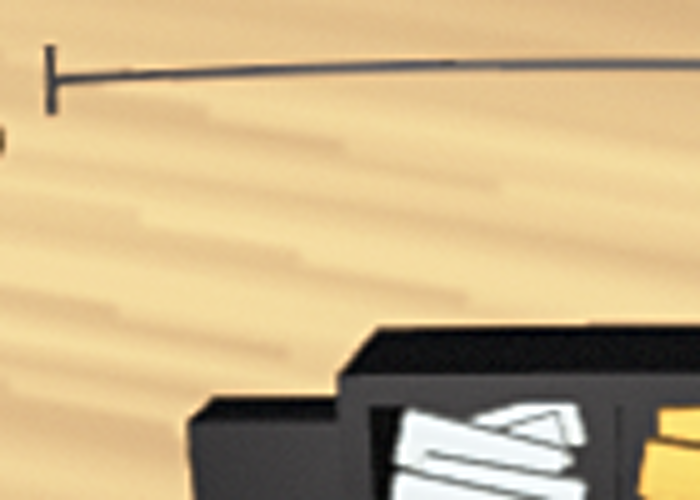

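View pics/w1b.png

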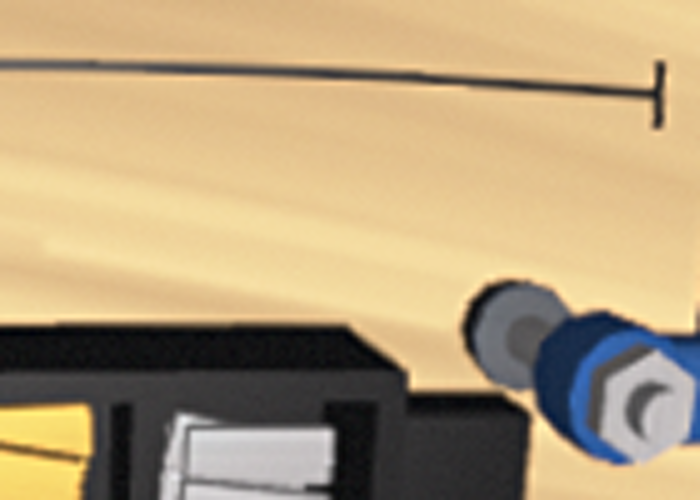

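Run:
```python
from h import *
import pickle
F=pickle.load(open("f1.pkl","rb"));s=F["s"]
np.set_printoptions(precision=2,suppress=True)
A=lambda x,y,z,o=125:wunproj(F["wrist"],s,o+(x+.5)/5-.5,105+(y+.5)/5-.5,z)
B=lambda x,y,z:A(x,y,z,265)
l,r=A(52,80,0),B(658,94,0); print(l,r,np.linalg.norm(l-r))
yl=(l-r)/np.linalg.norm(l-r); xl=np.array([yl[1],-yl[0],0]);o=(l+r)/2
print("yaw",np.degrees(np.arctan2(xl[1],xl[0])),o)
L=lambda p:np.array([(p-o)@xl,(p-o)@yl,p[2]])
print("mid",L(A(620,64,0)),L(B(300,69,0)))
for n,p in dict(fl=A(378,328,0),fr=B(348,326,0),flt=A(342,374,48),frt=B(405,370,48)).items(): print(n,p,L(p))
w=lambda x,y,z:L(wunproj(F["wrist"],s,(x+.5)*.64-.5,(y+.5)*.64-.5,z))
print("thumb",w(683,290,109), "spindle hex top",w(615,293,118),"bar top",w(765,298,126))
print("rear",w(313,424,48),w(534,421,48))
print("cap",w(185,209,9),"rim",w(160,400,10),"stems",w(353,112,20),w(488,116,20))
```

```text
[610.92 233.16   0.  ] [662.96 -61.71   0.  ] 299.42451619173914
yaw 10.00939634114759 [636.94  85.73   0.  ]
mid [-0.17 21.45  0.  ] [  0.56 -61.41   0.  ]
fl [566.75 149.73   0.  ] [-58.    75.23   0.  ]
fr [594.15   1.81   0.  ] [-56.72 -75.2    0.  ]
flt [567.69 148.69  48.  ] [-57.26  74.04  48.  ]
frt [594.79   3.56  48.  ] [-55.79 -73.59  48.  ]
thumb [ -46.53 -139.22  109.  ] spindle hex top [-46.12 -90.44 118.  ] bar top [ -46.31 -190.15  126.  ]
rear [-157.68   72.75   48.  ] [-156.88  -80.37   48.  ]
cap [-13.19 167.66   9.  ] rim [-166.96  211.29   10.  ] stems [47.21 44.17 20.  ] [ 46.15 -42.69  20.  ]
```

servo_tool --motion '[{"gripper": 100, "turn": [0, 0, 0], "offset": [0.042, 0, 0.006]}, {"gripper": 100, "turn": [0, 0, 0], "offset": [0.042, 0, 0.006]}, {"gripper": 100, "turn": [0, 0, 0], "offset": [0.042, 0, 0.006]}, {"gripper": 100, "turn": [0, 0, 0], "offset": [0, 0.04, 0]}, {"gripper": 100, "turn": [0, 0, 0], "offset": [0, 0.04, 0]}, {"gripper": 100, "turn": [0, 0, 0], "offset": [0, 0.04, 0]}, {"gripper": 100, "turn": [0, 0, 0], "offset": [0, 0.015, 0]}, {"gripper": 100, "turn": [0, 0, 0], "offset": [0, 0, 0]}, {"gripper": 100, "turn": [0, 0, 0], "offset": [0, 0, 0]}]'

```text
time_s: 3.1
tool_pos: [447.2, 41.0, 64.7]
tcp_rot: [[-0.987, 0.015, 0.161], [-0.161, -0.001, -0.987], [-0.015, -1.0, 0.004]]
force: [-0.7, -0.2, -0.0]
opening: 85.5
```

```bash
cat > st.py <<'E'
from workcell import bot
import numpy as np
np.set_printoptions(precision=2,suppress=True)
s=bot.observe(); d=s["tool_pos"]-[636.94,85.73,0]; a=np.radians(10.01);c,n=np.cos(a),np.sin(a)
R=s["tcp_rot"]
print("t",s["time_s"],"line xyz",d@[c,n,0],d@[-n,c,0],d[2],"yaw-10.01",np.degrees(np.arctan2(-R[1,0],-R[0,0]))-10.01,"tilt",R[2,0],R[2,2],"F",s["force"])
E
python3 st.py; python3 look.py 2
```

```text
t 3.1 line xyz -194.6215073681914 -11.031553745304917 64.65531674358766 yaw-10.01 -0.7559814244536192 tilt -0.0150285064438352 0.0036520407761176914 F [-0.73 -0.19 -0.03]
3.1 [447.1986  41.0373  64.6553] [[-0.9869  0.0154  0.1608]
 [-0.1608 -0.0012 -0.987 ]
 [-0.015  -0.9999  0.0037]] [-0.7283 -0.1853 -0.0328] 85.5267796278182
```

View pics/w2.png

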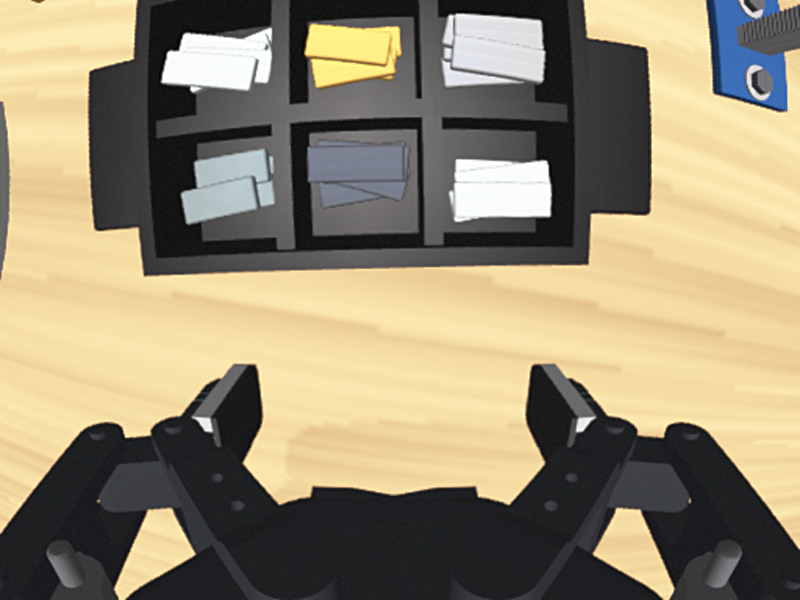

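servo_tool --motion '[{"gripper": 100, "turn": [-0.0037, -0.0132, -0.015], "offset": [0, 0.015, -0.011]}, {"gripper": 100, "turn": [0, 0, 0], "offset": [0, 0.01, 0]}, {"gripper": 100, "turn": [0, 0, 0], "offset": [0, 0.01, 0]}, {"gripper": 100, "turn": [0, 0, 0], "offset": [0, 0, 0]}, {"gripper": 100, "turn": [0, 0, 0], "offset": [0, 0, 0]}]'

```text
time_s: 3.75
tool_pos: [448.5, 54.1, 28.9]
tcp_rot: [[-0.984, 0.004, 0.177], [-0.177, 0.001, -0.984], [-0.004, -1.0, -0.0]]
force: [0.8, 0.1, 0.4]
opening: 85.7
```

```bash
python3 st.py
```

```text
t 3.75 line xyz -191.11726721265185 1.574511539441757 28.866261350697545 yaw-10.01 0.17072313473867418 tilt -0.003878878956252937 -9.461769397044044e-05 F [0.77 0.09 0.39]
```

servo_tool --motion '[{"gripper": 100, "turn": [0, 0.003, -0.003], "offset": [-0.004, 0, 0]}, {"gripper": 100, "turn": [0, 0, 0], "offset": [-0.004, 0, 0]}, {"gripper": 100, "turn": [0, 0, 0], "offset": [-0.004, 0, 0]}, {"gripper": 100, "turn": [0, 0, 0], "offset": [-0.003, 0, 0.001]}, {"gripper": 100, "turn": [0, 0, 0], "offset": [-0.002, 0, 0]}, {"gripper": 100, "turn": [0, 0, 0], "offset": [0, 0, 0]}]'

```text
time_s: 4.35
tool_pos: [468.1, 56.2, 29.8]
tcp_rot: [[-0.985, 0.002, 0.173], [-0.173, 0.0, -0.985], [-0.002, -1.0, 0.0]]
force: [0.5, -0.5, 0.7]
opening: 85.6
```

```bash
python3 st.py
```

```text
t 4.35 line xyz -171.42949597363273 0.2579796913312638 29.786157108491377 yaw-10.01 -0.03238766314498953 tilt -0.0024674185489626356 0.00010278662284989142 F [ 0.49 -0.54  0.73]
```

servo_tool --motion '[{"gripper": 100, "turn": [0, 0, 0], "offset": [-0.002, 0, 0]}, {"gripper": 100, "turn": [0, 0, 0], "offset": [-0.002, 0, 0]}, {"gripper": 100, "turn": [0, 0, 0], "offset": [-0.002, 0, 0]}]'

```text
time_s: 4.65
tool_pos: [471.2, 56.9, 29.5]
tcp_rot: [[-0.985, -0.003, 0.174], [-0.174, 0.0, -0.985], [0.003, -1.0, -0.001]]
force: [-7.6, 0.4, 5.5]
opening: 85.3
```

```bash
python3 st.py
```

```text
t 4.65 line xyz -168.23089823067951 0.4603799135865165 29.506778930766334 yaw-10.01 0.026263379498859152 tilt 0.0031615460762115135 -0.0005961765975438213 F [-7.61  0.39  5.54]
```

servo_tool --motion '[{"gripper": 100, "turn": [0, 0, 0], "offset": [-0.002, 0, 0]}, {"gripper": 100, "turn": [0, 0, 0], "offset": [-0.002, 0, 0]}, {"gripper": 100, "turn": [0, 0, 0], "offset": [-0.002, 0, 0]}]'

```text
time_s: 4.95
tool_pos: [471.4, 57.5, 28.9]
tcp_rot: [[-0.984, -0.014, 0.176], [-0.176, -0.001, -0.984], [0.014, -1.0, -0.002]]
force: [-6.6, -1.5, 8.0]
opening: 85.3
```

```bash
python3 st.py
```

```text
t 4.95 line xyz -167.91186359636183 0.9323419556489075 28.86006964527425 yaw-10.01 0.13921737039438042 tilt 0.013969286547561608 -0.0016012245253631382 F [-6.57 -1.53  7.98]
```

servo_tool --motion '[{"gripper": 100, "turn": [-0.001, 0.002, 0.014], "offset": [-0.001, -0.001, 0]}, {"gripper": 100, "turn": [0, 0, 0.004], "offset": [-0.002, -0.0005, 0]}, {"gripper": 100, "turn": [0, 0, 0.004], "offset": [-0.002, -0.0005, 0]}]'

```text
time_s: 5.25
tool_pos: [474.1, 58.0, 29.7]
tcp_rot: [[-0.985, 0.004, 0.174], [-0.174, 0.003, -0.985], [-0.004, -1.0, -0.003]]
force: [-2.5, 1.5, -2.2]
opening: 85.5
```

```bash
python3 st.py
```

```text
t 5.25 line xyz -165.208798015935 1.0205409582598455 29.69668420342636 yaw-10.01 0.0139254416441279 tilt -0.004180395713860965 -0.002694800956565173 F [-2.46  1.54 -2.23]
```

Moving freely now. Continue with slight tilt/height compensation.

servo_tool --motion '[{"gripper": 100, "turn": [0.003, 0, 0], "offset": [-0.003, -0.0003, 0.001]}, {"gripper": 100, "turn": [0, 0, 0.003], "offset": [-0.003, -0.0003, 0]}, {"gripper": 100, "turn": [0, 0, 0.003], "offset": [-0.003, -0.0003, 0]}, {"gripper": 100, "turn": [0, 0, 0.003], "offset": [-0.003, -0.0003, 0]}]'

```text
time_s: 5.65
tool_pos: [486.1, 59.2, 30.3]
tcp_rot: [[-0.985, 0.012, 0.174], [-0.174, 0.002, -0.985], [-0.012, -1.0, 0.0]]
force: [-2.5, -1.0, -1.7]
opening: 85.1
```

```bash
python3 st.py
```

```text
t 5.65 line xyz -153.13086358385124 0.05219563080849106 30.316821869088383 yaw-10.01 0.009186411222232849 tilt -0.011965728622168211 0.0002844020220546734 F [-2.46 -1.03 -1.66]
```

servo_tool --motion '[{"gripper": 100, "turn": [0, 0, -0.008], "offset": [-0.003, 0, 0]}, {"gripper": 100, "turn": [0, 0, 0], "offset": [-0.003, 0, 0]}, {"gripper": 100, "turn": [0, 0, 0.002], "offset": [-0.003, -0.0002, 0]}, {"gripper": 100, "turn": [0, 0, 0.001], "offset": [-0.003, -0.0002, 0]}, {"gripper": 100, "turn": [0, 0, 0.001], "offset": [-0.003, -0.0002, 0]}, {"gripper": 100, "turn": [0, 0, 0.001], "offset": [-0.003, -0.0002, 0]}]'

```text
time_s: 6.25
tool_pos: [505.8, 62.5, 31.1]
tcp_rot: [[-0.985, 0.009, 0.174], [-0.174, 0.001, -0.985], [-0.009, -1.0, 0.001]]
force: [-2.5, -0.6, -2.9]
opening: 85.7
```

```bash
python3 st.py
```

```text
t 6.25 line xyz -133.21340390036548 -0.05315117811737286 31.075262742757268 yaw-10.01 0.00039298039587443157 tilt -0.008595031784031034 0.0005101406276433811 F [-2.49 -0.62 -2.85]
```

servo_tool --motion '[{"gripper": 100, "turn": [0, 0, -0.007], "offset": [-0.003, 0.0003, 0]}, {"gripper": 100, "turn": [0, 0, 0], "offset": [-0.003, 0, 0]}, {"gripper": 100, "turn": [0, 0, 0.001], "offset": [-0.003, 0, 0]}, {"gripper": 100, "turn": [0, 0, 0.001], "offset": [-0.003, 0, 0]}, {"gripper": 100, "turn": [0, 0, 0], "offset": [0, 0, 0]}]'

```text
time_s: 6.75
tool_pos: [518.7, 64.8, 31.2]
tcp_rot: [[-0.985, 0.003, 0.174], [-0.174, -0.0, -0.985], [-0.003, -1.0, 0.001]]
force: [-1.4, 0.4, -1.4]
opening: 85.2
```

```bash
python3 st.py; python3 look.py 3
```

```text
t 6.75 line xyz -120.07993783365242 -0.10379565486213528 31.244474344648232 yaw-10.01 -0.004862490387147034 tilt -0.002824397277855987 0.0006028405151415606 F [-1.44  0.42 -1.36]
6.75 [518.706   64.7555  31.2445] [[-0.9848  0.0029  0.1737]
 [-0.1737 -0.0001 -0.9848]
 [-0.0028 -1.      0.0006]] [-1.4365  0.4209 -1.3629] 85.15040206743362
```

View pics/w3.png

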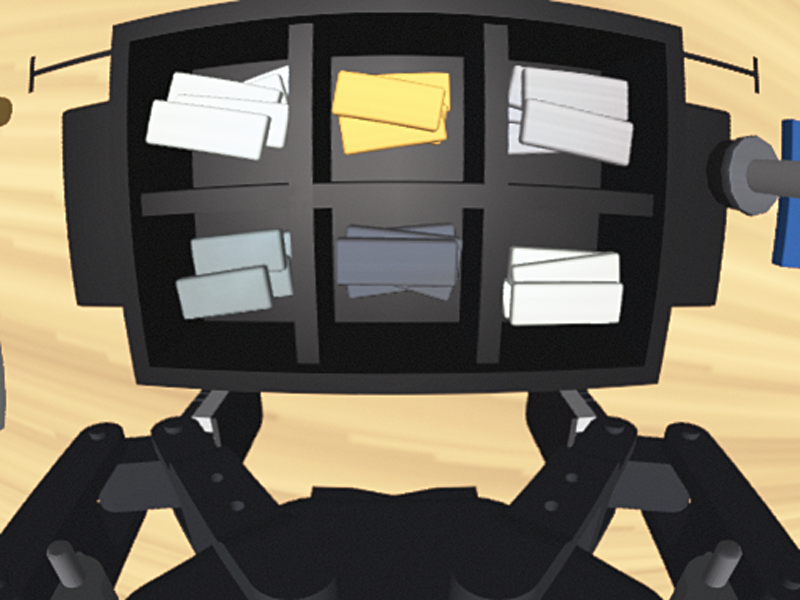

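servo_tool --motion '[{"gripper": 100, "turn": [0, 0, 0], "offset": [0.008, 0, 0]}, {"gripper": 100, "turn": [0, 0, 0], "offset": [0.003, -0.04, 0]}, {"gripper": 100, "turn": [0, 0, 0], "offset": [0, -0.04, 0]}, {"gripper": 100, "turn": [0, 0, 0], "offset": [-0.02, -0.04, 0]}, {"gripper": 100, "turn": [0, 0, 0], "offset": [-0.03, -0.03, 0]}, {"gripper": 100, "turn": [0, 0, 0], "offset": [-0.03, -0.01, 0]}, {"gripper": 100, "turn": [0, 0, 0], "offset": [0, 0, 0]}, {"gripper": 100, "turn": [0, 0, 0], "offset": [0, 0, 0]}, {"gripper": 100, "turn": [0, 0, 0], "offset": [0, 0, 0]}]'

```text
time_s: 7.8
tool_pos: [584.8, 76.5, 200.1]
tcp_rot: [[-0.985, 0.01, 0.174], [-0.174, 0.001, -0.985], [-0.01, -1.0, 0.001]]
force: [0.4, -0.2, -0.1]
opening: 85.0
```

```bash
python3 st.py; python3 look.py 4
```

```text
t 7.8 line xyz -52.937663697591375 -0.0006721217974279459 200.05326379303557 yaw-10.01 -0.011310668721774775 tilt -0.010064023363581578 0.0007177077312235499 F [ 0.37 -0.15 -0.1 ]
7.8 [584.8083  76.5277 200.0533] [[-0.9848  0.01    0.1736]
 [-0.1736  0.001  -0.9848]
 [-0.0101 -0.9999  0.0007]] [ 0.3746 -0.151  -0.1025] 84.97827483398594
```

View pics/w4.png

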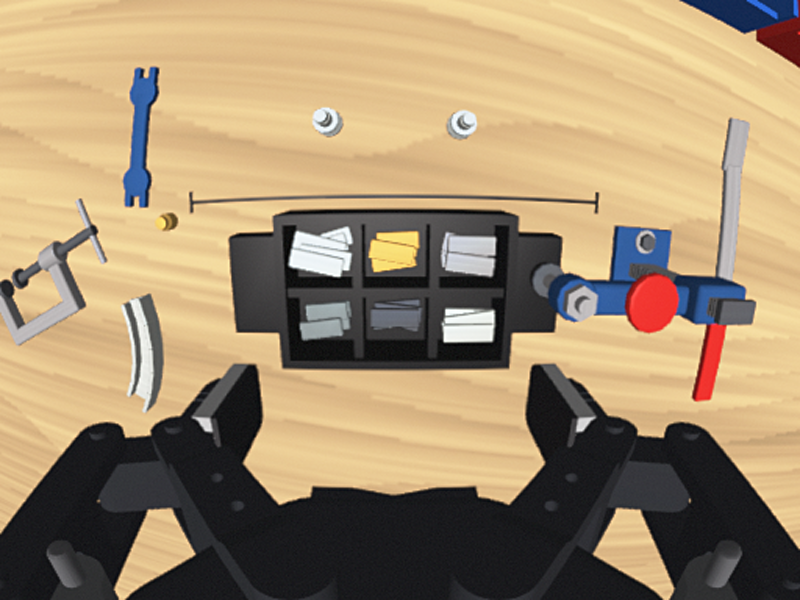

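Run:
```python
from h import *
import pickle
F=pickle.load(open("f4.pkl","rb"));p=F["wrist"]["pixels"]
crop(p,115,110,255,170,5,"pics/w4a.png")
crop(p,255,110,395,170,5,"pics/w4b.png")
```

```text
(no output)
```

View pics/w4a.png

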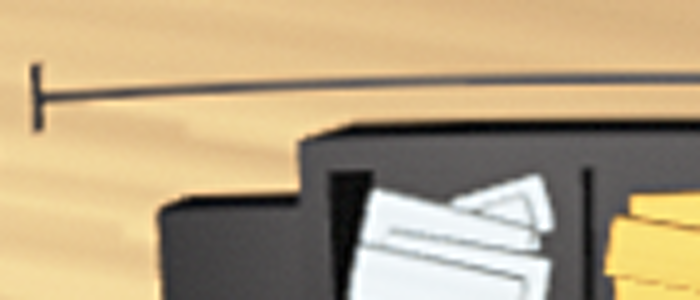

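View pics/w4b.png

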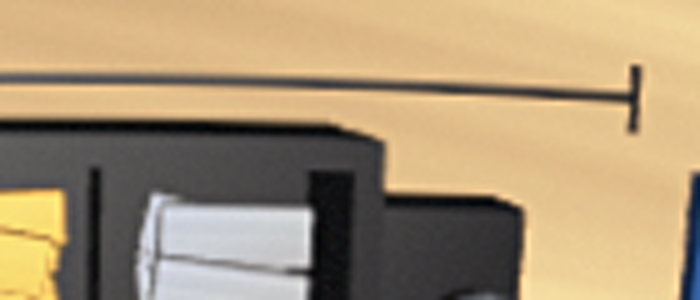

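```bash
cat > m.py <<'E'
from h import *
import pickle
np.set_printoptions(precision=2,suppress=True)
def setup(tag,k,oa,ob,y0,l,r):
    F=pickle.load(open(f"f{tag}.pkl","rb"));s=F["s"]
    A=lambda x,y,z:wunproj(F["wrist"],s,oa+(x+.5)/k-.5,y0+(y+.5)/k-.5,z)
    B=lambda x,y,z:wunproj(F["wrist"],s,ob+(x+.5)/k-.5,y0+(y+.5)/k-.5,z)
    l,r=A(*l,0),B(*r,0)
    yl=(l-r)/np.linalg.norm(l-r); xl=np.array([yl[1],-yl[0],0]);o=(l+r)/2
    print("len",np.linalg.norm(l-r),"yaw",np.degrees(np.arctan2(xl[1],xl[0])),"o",o)
    L=lambda p:np.array([(p-o)@xl,(p-o)@yl,p[2]])
    print("tcp in line",L(s["tool_pos"]))
    return F,A,B,L
E
python3 - <<'E'
from m import *
F,A,B,L=setup(4,5,115,255,110,(38,97),(634,97))
print("linemid",L(A(354,81,0)),L(A(600,78,0)),L(B(332,84,0)))
print("fl",L(A(354,126,0)),"fr",L(B(332,126,0)),"fmid",L(A(600,122,0)),"flt",L(A(303,141,48)),"frt",L(B(384,143,48)))
E
```

```text
len 299.526268641315 yaw 10.034863383127469 o [637.04  85.77   0.  ]
tcp in line [-53.05   0.   200.05]
linemid [ 0.18 73.03  0.  ] [-0.25 18.6   0.  ] [ -0.38 -76.29   0.  ]
fl [-9.82 73.3   0.  ] fr [ -9.73 -76.56   0.  ] fmid [-9.88 18.67  0.  ] flt [-9.11 72.51 48.  ] frt [ -9.4 -75.6  48. ]
```

servo_tool --motion '[{"gripper": 100, "turn": [0, 0, -0.01], "offset": [0.036, 0, 0]}, {"gripper": 100, "turn": [0, 0, 0], "offset": [0.036, 0, 0]}, {"gripper": 100, "turn": [0, 0, 0], "offset": [0, 0, 0]}, {"gripper": 100, "turn": [0, 0, 0], "offset": [0, 0, 0]}]'

```text
time_s: 8.35
tool_pos: [508.4, 63.1, 196.6]
tcp_rot: [[-0.985, -0.006, 0.173], [-0.173, -0.001, -0.985], [0.006, -1.0, 0.0]]
force: [0.6, -0.2, -0.0]
opening: 85.1
```

```bash
python3 st.py
```

```text
t 8.35 line xyz -130.53080143027435 0.08679478387653072 196.57746049850738 yaw-10.01 -0.021359077927462167 tilt 0.005817741945248614 0.0004325947621164201 F [ 0.6  -0.19 -0.04]
```

servo_tool --motion '[{"gripper": 100, "turn": [0, 0, 0.006], "offset": [0, 0.04, 0]}, {"gripper": 100, "turn": [0, 0, 0], "offset": [0, 0.04, 0]}, {"gripper": 100, "turn": [0, 0, 0], "offset": [0, 0.04, 0]}, {"gripper": 100, "turn": [0, 0, 0], "offset": [0, 0.03, 0]}, {"gripper": 100, "turn": [0, 0, 0], "offset": [0, 0, 0]}, {"gripper": 100, "turn": [0, 0, 0], "offset": [0, 0, 0]}, {"gripper": 100, "turn": [0, 0, 0], "offset": [0, 0, 0]}]'

```text
time_s: 9.05
tool_pos: [514.0, 63.9, 45.0]
tcp_rot: [[-0.985, 0.008, 0.174], [-0.174, 0.001, -0.985], [-0.008, -1.0, 0.001]]
force: [-0.5, 0.6, -0.0]
opening: 85.4
```

```bash
python3 st.py
```

```text
t 9.05 line xyz -124.90458759153242 -0.1625822082444137 44.96478333206478 yaw-10.01 -0.015823476937407932 tilt -0.008319565845157 0.0007595519166447242 F [-0.47  0.64 -0.04]
```

servo_tool --motion '[{"gripper": 100, "turn": [0, 0, -0.006], "offset": [0.001, 0.008, 0]}, {"gripper": 100, "turn": [0, 0, 0], "offset": [0, 0.006, 0]}, {"gripper": 100, "turn": [0, 0, 0], "offset": [0, 0, 0]}]'

```text
time_s: 9.35
tool_pos: [516.3, 64.1, 34.0]
tcp_rot: [[-0.985, 0.009, 0.174], [-0.174, 0.0, -0.985], [-0.009, -1.0, 0.001]]
force: [-0.1, 0.1, -0.1]
opening: 85.0
```

```bash
python3 st.py
```

```text
t 9.35 line xyz -122.54401061416462 -0.3476250218064206 33.96464165515484 yaw-10.01 -0.014448926669340167 tilt -0.0089809238722473 0.001163214453890703 F [-0.09  0.1  -0.08]
```

servo_tool --motion '[{"gripper": 100, "turn": [0, 0, -0.008], "offset": [0, 0, 0]}, {"gripper": 100, "turn": [0, 0, 0], "offset": [-0.0015, 0, 0]}, {"gripper": 100, "turn": [0, 0, 0.002], "offset": [-0.002, -0.0002, 0]}, {"gripper": 100, "turn": [0, 0, 0.002], "offset": [-0.002, -0.0002, 0]}]'

```text
time_s: 9.75
tool_pos: [520.3, 64.8, 34.8]
tcp_rot: [[-0.985, 0.002, 0.173], [-0.173, -0.001, -0.985], [-0.001, -1.0, 0.001]]
force: [-5.8, -1.4, 3.0]
opening: 85.3
```

```bash
python3 st.py
```

```text
t 9.75 line xyz -118.51043255941542 -0.3446957350193402 34.77297540884497 yaw-10.01 -0.018731259202922956 tilt -0.0014172923934946137 0.0012469080644114928 F [-5.84 -1.35  3.04]
```

servo_tool --motion '[{"gripper": 100, "turn": [0, 0, 0.003], "offset": [-0.0015, -0.0004, 0]}, {"gripper": 100, "turn": [0, 0, 0.003], "offset": [-0.0015, -0.0004, 0]}]'

```text
time_s: 9.95
tool_pos: [521.6, 65.1, 34.8]
tcp_rot: [[-0.985, 0.004, 0.173], [-0.173, -0.0, -0.985], [-0.004, -1.0, 0.001]]
force: [-3.2, -0.9, -2.3]
opening: 85.6
```

```bash
python3 st.py
```

```text
t 9.95 line xyz -117.1858137136949 -0.31141939143712116 34.787213422309925 yaw-10.01 -0.023363045814159378 tilt -0.0038563979283437492 0.0011791109840414984 F [-3.25 -0.9  -2.29]
```

servo_tool --motion '[{"gripper": 100, "turn": [0, 0, 0.001], "offset": [-0.0015, -0.0002, 0]}, {"gripper": 100, "turn": [0, 0, 0.001], "offset": [-0.0015, -0.0002, 0]}]'

```text
time_s: 10.15
tool_pos: [523.8, 65.4, 34.8]
tcp_rot: [[-0.985, 0.004, 0.173], [-0.173, -0.0, -0.985], [-0.004, -1.0, 0.001]]
force: [-2.7, -0.7, -1.4]
opening: 85.4
```

```bash
python3 st.py
```

```text
t 10.15 line xyz -114.98630397473678 -0.3026099626583048 34.80921416432171 yaw-10.01 -0.0270890515263833 tilt -0.004204412898355896 0.0011779557595991033 F [-2.67 -0.66 -1.44]
```

servo_tool --motion '[{"gripper": 100, "turn": [0, 0, 0.001], "offset": [-0.001, -0.0001, 0]}, {"gripper": 100, "turn": [0, 0, 0], "offset": [0, 0, 0]}]'

```text
time_s: 10.35
tool_pos: [525.0, 65.7, 34.7]
tcp_rot: [[-0.985, 0.005, 0.173], [-0.173, -0.0, -0.985], [-0.005, -1.0, 0.001]]
force: [-4.2, -0.4, -0.4]
opening: 84.9
```

```bash
python3 st.py; python3 look.py 5
python3 - <<'E'
from h import *
import pickle
F=pickle.load(open("f5.pkl","rb"))
crop(F["top"]["pixels"],160,170,310,260,5,"pics/t5.png")
crop(F["side"]["pixels"],190,170,290,260,6,"pics/s5.png")
E
```

```text
t 10.35 line xyz -113.72145765006613 -0.28538737458144253 34.746064137354296 yaw-10.01 -0.026442562223953914 tilt -0.005260431574685092 0.0011336666413262547 F [-4.16 -0.36 -0.35]
10.35 [524.9993  65.6819  34.7461] [[-0.9848  0.0054  0.1734]
 [-0.1734 -0.0002 -0.9849]
 [-0.0053 -1.      0.0011]] [-4.1642 -0.3587 -0.352 ] 84.92005983317924
```

View pics/t5.png

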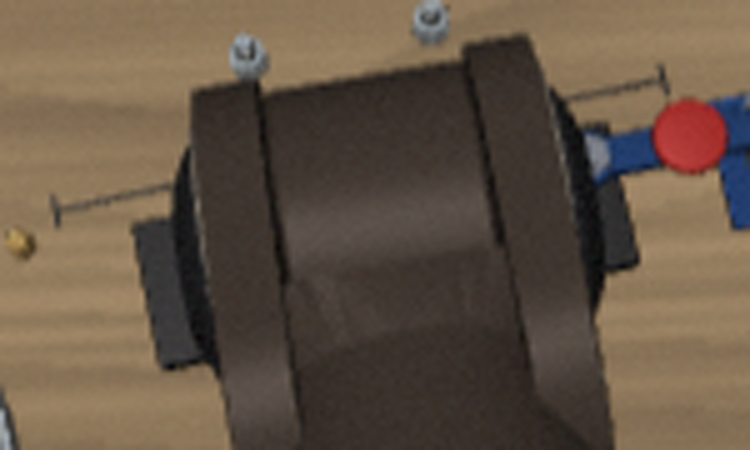

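View pics/s5.png

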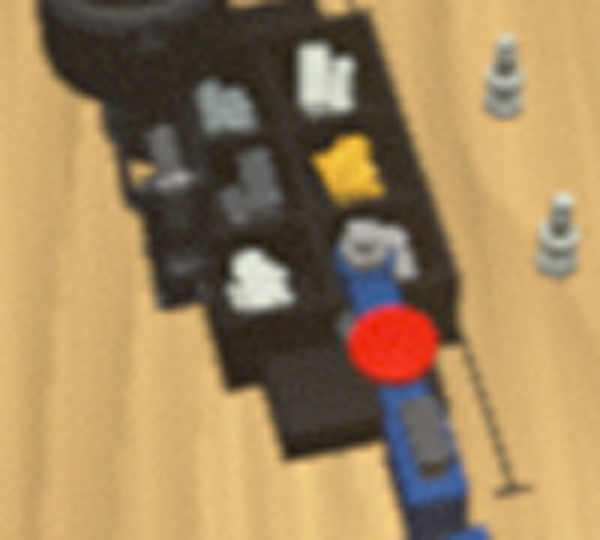

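servo_tool --motion '[{"gripper": 100, "turn": [0, 0, 0.001], "offset": [-0.001, -0.0001, 0]}, {"gripper": 100, "turn": [0, 0, 0.001], "offset": [-0.001, -0.0001, 0]}]'

```text
time_s: 10.7
tool_pos: [526.9, 66.0, 34.9]
tcp_rot: [[-0.985, 0.007, 0.173], [-0.173, 0.0, -0.985], [-0.007, -1.0, 0.001]]
force: [-2.3, -1.2, -2.0]
opening: 85.4
```

```bash
python3 st.py
```

```text
t 10.7 line xyz -111.77342876372761 -0.2811348384624428 34.85292611353385 yaw-10.01 -0.024617260908069483 tilt -0.007267468554850487 0.0011324240017434538 F [-2.34 -1.24 -2.04]
```

servo_tool --motion '[{"gripper": 100, "turn": [0, 0, 0], "offset": [0.0, 0, 0]}]'

```text
time_s: 10.8
tool_pos: [527.1, 66.1, 34.8]
tcp_rot: [[-0.985, 0.008, 0.173], [-0.173, 0.0, -0.985], [-0.007, -1.0, 0.001]]
force: [-2.5, -0.3, -1.3]
opening: 85.5
```

```bash
python3 st.py
```

```text
t 10.8 line xyz -111.59271321363885 -0.2765192526524084 34.826543118766985 yaw-10.01 -0.02512076020994236 tilt -0.007467084617943106 0.0011102687182865474 F [-2.47 -0.3  -1.32]
```

servo_tool --motion '[{"gripper": 100, "turn": [0, 0, 0], "offset": [0.006, 0, 0]}, {"gripper": 100, "turn": [0, 0, 0], "offset": [0.004, -0.03, 0]}, {"gripper": 100, "turn": [0, 0, 0], "offset": [0, -0.04, 0]}, {"gripper": 100, "turn": [0, 0, 0], "offset": [-0.02, -0.04, 0]}, {"gripper": 100, "turn": [0, 0, 0], "offset": [-0.03, -0.04, 0]}, {"gripper": 100, "turn": [0, 0, 0], "offset": [-0.03, -0.01, 0]}, {"gripper": 100, "turn": [0, 0, 0], "offset": [0, 0, 0]}, {"gripper": 100, "turn": [0, 0, 0], "offset": [0, 0, 0]}, {"gripper": 100, "turn": [0, 0, 0], "offset": [0, 0, 0]}]'

```text
time_s: 11.7
tool_pos: [598.0, 78.7, 205.3]
tcp_rot: [[-0.985, 0.021, 0.173], [-0.173, 0.003, -0.985], [-0.021, -1.0, 0.001]]
force: [-0.4, 0.7, 0.1]
opening: 85.4
```

```bash
python3 st.py; python3 look.py 6
python3 - <<'E'
from h import *
import pickle
F=pickle.load(open("f6.pkl","rb"));p=F["wrist"]["pixels"]
crop(p,115,110,255,170,5,"pics/w6a.png")
crop(p,255,110,395,170,5,"pics/w6b.png")
E
```

```text
t 11.7 line xyz -39.58463592010577 -0.1154255389844153 205.26614753817762 yaw-10.01 -0.019897370820357807 tilt -0.021202484767477443 0.0011017569175765201 F [-0.41  0.67  0.13]
11.7 [597.978   78.7357 205.2661] [[-0.9846  0.0211  0.1735]
 [-0.1734  0.0026 -0.9848]
 [-0.0212 -0.9998  0.0011]] [-0.4139  0.673   0.126 ] 85.3917546794823
```

View pics/w6a.png

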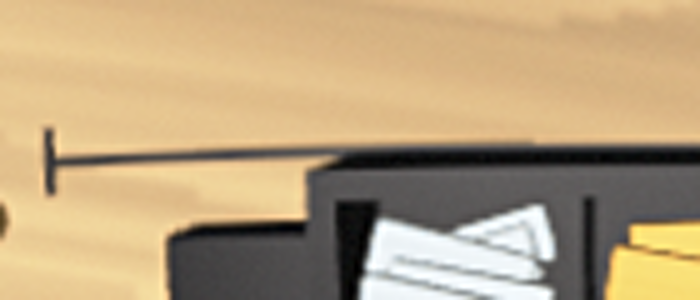

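View pics/w6b.png

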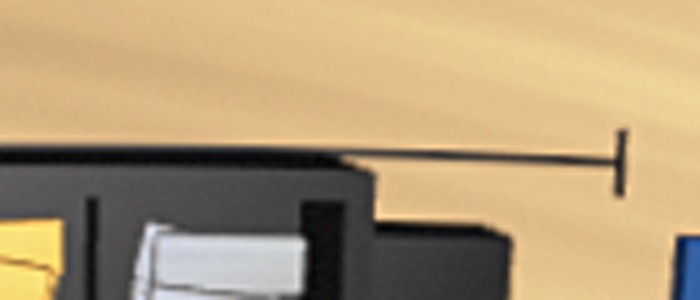

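View pics/w6.png

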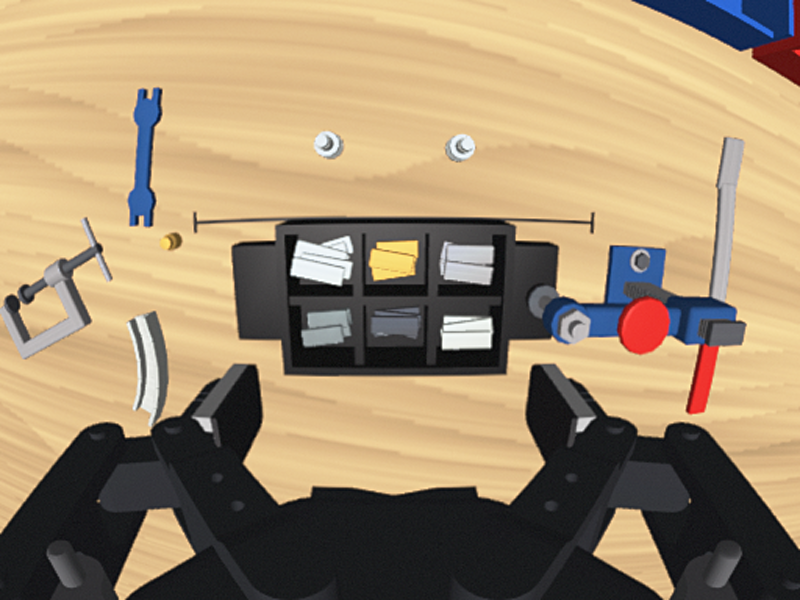

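Run:
```python
from m import *
F,A,B,L=setup(6,5,115,255,110,(50,162),(620,163))
p=F["wrist"]["pixels"]
# column profiles
for u in (150,170,180,186,190,200,215,230,252,270,290,310,318,326,340,360):
    print(u,p[134:150,u].sum(1)//3)
crop(p,172,128,202,150,20,"pics/w6c.png")
print("flt",L(A(310,170,48)),"frt",L(B(374,172,48)),"fl",L(A(346,154,0)),"fr",L(B(336,154,0)))
```

```text
len 299.66987454257327 yaw 9.974870406176269 o [636.75  85.75   0.  ]
tcp in line [-39.4   -0.19 205.27]
150 [191 188 189 190 193 184 126  73 147 197 203 202 195 188 183 181]
170 [187 188 189 192 188 135  80 117 181 195 195 196 199 202 203 202]
180 [184 186 189 191 175 119  89 146 117  44  72  86  87  82  82  84]
186 [184 186 189 192 169 115  58  19  14  22  86  90  88  87  87  84]
190 [181 184 188 192 161 107  50  16  12  28  94  90  88  87  86  82]
200 [181 182 185 190 149  94  36   8  14  47  96  93  89  90  89  88]
215 [182 180 182 180 135  84  33   8  17  68 100  95  94  93  91  92]
230 [185 187 184 186 157  80  26  10  23  79  97  94  94  92  92  93]
252 [180 183 186 189 154  76  23  12  22  83  96  92  92  93  93  91]
270 [175 180 181 186 154  73  24  13  19  73  88  87  85  85  85  86]
290 [180 179 177 181 166  79  25  12  15  57  83  80  79  78  78  78]
310 [183 184 184 186 190 101  34   8  14  30  72  72  69  68  71  70]
318 [181 183 184 188 193 126  49  10   6  22  68  69  65  67  69  64]
326 [179 182 183 185 190 148  68 130 152  87  51  60  63  62  61  61]
340 [180 180 181 182 186 192  69  78 167 191 187 186 183 181 181 179]
360 [188 187 185 184 183 187 168  60 106 175 190 188 188 188 188 188]
flt [ 0.08 72.57 48.  ] frt [ -0.12 -75.56  48.  ] fl [-0.65 76.4   0.  ] fr [ -0.45 -79.27   0.  ]
```

View pics/w6c.png

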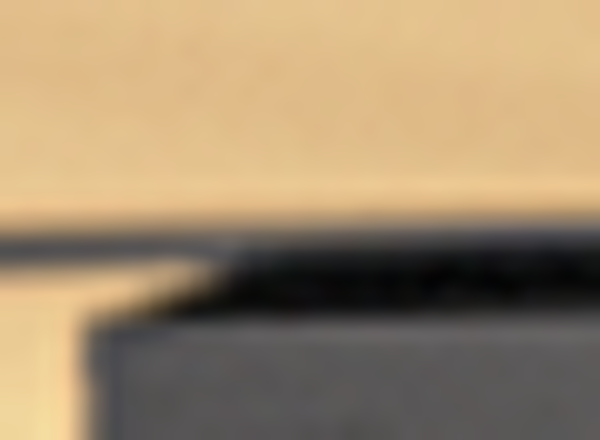

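Run:
```python
from h import *
import pickle
for t,(x0,y0) in {"6":(380,170),"4":(380,155),"1":(400,150)}.items():
    F=pickle.load(open(f"f{t}.pkl","rb")); crop(F["wrist"]["pixels"],x0,y0,x0+80,y0+70,5,f"pics/th{t}.png")
i=[cv2.imread(f"pics/th{t}.png") for t in "641"]
cv2.imwrite("pics/th.png",cv2.resize(np.hstack(i),None,fx=.66,fy=.66))
# red centroids
for t in "146":
    F=pickle.load(open(f"f{t}.pkl","rb"))
    for n in ("wrist","top","side"):
        p=F[n]["pixels"].astype(int); m=((p[...,0]>150)&(p[...,1]<70)&(p[...,2]<70)).astype(np.uint8)
        k,lab,st,c=cv2.connectedComponentsWithStats(m)
        for j in range(1,k):
            if st[j,4]>30: print(t,n,st[j],c[j].round(2))
```

```text
1 wrist [422 168  30  37 818] [436.94 186.43]
1 wrist [455 201  20  50 459] [465.2  225.17]
1 top [346  52  62   4  76] [376.68  53.16]
1 top [405  58   6  39  54] [407.67  76.7 ]
1 top [ 345   60   61   42 1035] [369.96  84.14]
1 top [68 63 63  4 87] [99.39 64.26]
1 top [ 74  68  59  46 999] [105.18  96.05]
1 top [69 71  3 40 67] [69.85 91.1 ]
1 top [291 190  14  14 152] [297.58 196.69]
1 top [350 201  17  41 311] [358.03 220.88]
1 side [355  82  12  33  54] [360.35  97.83]
1 side [319  93  34  30 259] [333.59 109.01]
1 side [347 114  18   6  46] [355.09 117.7 ]
1 side [248 222  14  12 129] [254.91 227.26]
1 side [422 278  26  70 189] [434.41 312.85]
1 side [372 281  49   6 126] [395.23 283.44]
1 side [ 370  290   73   65 1954] [401.31 325.38]
1 side [219 303  44  18 348] [240.15 311.72]
4 wrist [402 175  32  38 880] [417.8  193.87]
4 wrist [445 207  20  49 468] [454.32 231.39]
4 top [346  52  62   4  75] [376.68  53.15]
4 top [405  58   6  39  53] [407.66  76.75]
4 top [ 345   60   61   42 1029] [370.07  84.15]
4 top [68 63 63  4 82] [98.85 64.24]
4 top [ 74  68  59  46 992] [105.1
[... 599 characters left out ...]
346  52  62   4  77] [376.82  53.14]
6 top [405  58   6  39  55] [407.67  76.65]
6 top [ 345   60   61   42 1032] [370.01  84.17]
6 top [68 63 63  4 86] [99.17 64.28]
6 top [ 74  68  59  46 997] [105.08  96.03]
6 top [69 71  3 40 67] [69.85 91.1 ]
6 top [291 190  14  14 149] [297.56 196.65]
6 top [349 201  19  41 312] [357.96 220.85]
6 side [355  82  12  33  53] [360.3   97.74]
6 side [319  93  34  30 257] [333.65 108.95]
6 side [347 114  18   6  44] [354.8  117.64]
6 side [248 221  15  13 145] [255.16 226.99]
6 side [422 278  26  70 188] [434.39 312.72]
6 side [372 281  49   6 124] [395.23 283.44]
6 side [ 370  290   73   65 1948] [401.34 325.37]
6 side [219 304  44  17 348] [240.04 311.77]
```

View pics/th.png

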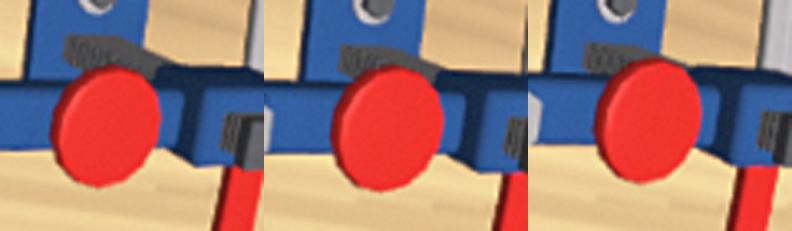

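Run:
```python
from h import *
import pickle
from scipy.optimize import least_squares
np.set_printoptions(precision=2,suppress=True)
Fs={t:pickle.load(open(f"f{t}.pkl","rb")) for t in "146"}
W={"1":(436.94,186.43),"4":(417.8,193.87),"6":(412.44,208.2)}
def r(P,w=1,o=1):
    e=[]
    if w: e+=[wproj(Fs[t]["wrist"],Fs[t]["s"],P)-W[t] for t in W]
    if o: e+=[proj(Fs["6"]["top"],P)-(297.58,196.67),proj(Fs["6"]["side"],P)-(255.15,226.95)]
    return np.concatenate(e)
a=np.radians(10.01);c,n=np.cos(a),np.sin(a)
for k in((1,1),(1,0),(0,1)):
    q=least_squares(r,[611,-59,109],args=k); d=q.x-[636.94,85.73,0]
    print(k,q.x,"line",d@[c,n,0],d@[-n,c,0],"res",q.fun)
# size from wrist: 34mm diameter along y
for z in (100,105,110,115):
    F=Fs["4"]; l=wunproj(F["wrist"],F["s"],401.5,193.9,z);rr=wunproj(F["wrist"],F["s"],433.5,193.9,z);print(z,np.linalg.norm(l-rr))
```

```text
(1, 1) [614.16 -60.35 108.09] line -47.82609186803773 -139.89335121474502 res [-0.17  0.2  -0.18  0.18 -0.16  0.23  0.64 -0.82  1.09 -0.01]
(1, 0) [614.35 -60.51 108.03] line -47.66470358242538 -140.08920301124246 res [-0.01  0.01 -0.01 -0.03  0.01  0.02]
(0, 1) [612.26 -59.06 106.63] line -49.47639620601295 -138.29417889520633 res [ 0.04  0.19  0.19 -0.06]
100 34.83416260164941
105 34.0567574249074
110 33.27935224816547
115 32.50194707142352
```

```bash
python3 -c "
from workcell import bot
print(bot.observe()['joint_pos'].round(1))"
```

```text
[  7.5  14.9   1.4  75.4  -0.  177.5]
```

servo_tool --motion '[{"gripper": 0, "turn": [0, 0, -0.02], "offset": [0, 0, 0]}, {"gripper": 0, "turn": [0, -0.149, 0], "offset": [0, 0, 0]}, {"gripper": 0, "turn": [0, -0.149, 0], "offset": [0, 0, 0]}, {"gripper": 0, "turn": [0, -0.149, 0], "offset": [0, 0, 0]}, {"gripper": 0, "turn": [0, -0.149, 0], "offset": [0, 0, 0]}, {"gripper": 0, "turn": [0, -0.149, 0], "offset": [0, 0, 0]}, {"gripper": 0, "turn": [0, -0.149, 0], "offset": [0, 0, 0]}, {"gripper": 0, "turn": [0, -0.149, 0], "offset": [0, 0, 0]}, {"gripper": 0, "turn": [0, -0.149, 0], "offset": [0, 0, 0]}, {"gripper": 0, "turn": [0, -0.149, 0], "offset": [0, 0, 0]}]'

```text
time_s: 12.85
tool_pos: [591.8, 77.7, 200.5]
tcp_rot: [[-0.041, -0.018, 0.999], [-0.999, -0.004, -0.042], [0.005, -1.0, -0.018]]
force: [0.1, 0.1, 0.2]
opening: -0.0
```

```bash
python3 st.py; python3 -c "
from workcell import bot
s=bot.observe();print(s['tcp_rot'].round(3),s['opening'])"
```

```text
t 12.85 line xyz -45.883678622990736 -0.09059375319612585 200.46654487947015 yaw-10.01 77.61396968617936 tilt 0.0045688617314297705 -0.017993436268707676 F [0.11 0.1  0.16]
[[-0.041 -0.018  0.999]
 [-0.999 -0.004 -0.042]
 [ 0.005 -1.    -0.018]] -0.03916381358114556
```

servo_tool --motion '[{"gripper": 0, "turn": [0.009, -0.108, 0.002], "offset": [0, 0, 0]}, {"gripper": 0, "turn": [0.009, -0.108, 0.002], "offset": [0, 0, 0]}, {"gripper": 0, "turn": [0, 0, 0], "offset": [0.032, 0, 0]}, {"gripper": 0, "turn": [0, 0, 0], "offset": [0.032, 0, 0]}, {"gripper": 0, "turn": [0, 0, 0], "offset": [0.032, 0, 0]}, {"gripper": 0, "turn": [0, 0, 0], "offset": [0.032, 0, 0]}, {"gripper": 0, "turn": [0, 0, 0], "offset": [0, 0, 0]}, {"gripper": 0, "turn": [0, 0, 0], "offset": [0, 0, 0]}, {"gripper": 0, "turn": [0, 0, 0], "offset": [0, 0, 0]}]'

```text
time_s: 13.75
tool_pos: [612.5, -51.3, 195.9]
tcp_rot: [[0.189, -0.015, 0.982], [-0.982, 0.002, 0.189], [-0.005, -1.0, -0.014]]
force: [-0.4, -0.4, 0.3]
opening: -0.2
```

```bash
python3 st.py;python3 look.py 7
```

```text
t 13.75 line xyz -47.85962056661896 -130.6586038633464 195.94716532951333 yaw-10.01 90.8716881538104 tilt -0.004621718120629911 -0.014304665345750886 F [-0.41 -0.38  0.32]
13.75 [612.52   -51.2586 195.9472] [[ 0.1888 -0.0149  0.9819]
 [-0.982   0.0018  0.1888]
 [-0.0046 -0.9999 -0.0143]] [-0.4136 -0.3756  0.3184] -0.17357062747891489
```

View pics/w7.png

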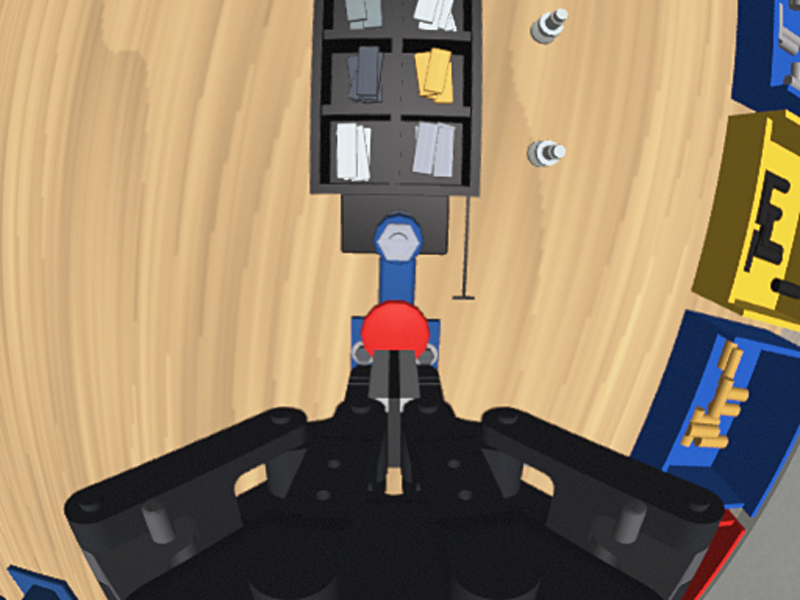

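servo_tool --motion '[{"gripper": 0, "turn": [0.014, 0.015, -0.005], "offset": [0.006, 0.02, 0]}, {"gripper": 0, "turn": [0, 0, 0], "offset": [0, 0.02, 0]}, {"gripper": 0, "turn": [0, 0, 0], "offset": [0, 0.012, 0]}, {"gripper": 0, "turn": [0, 0, 0], "offset": [0, 0, 0]}, {"gripper": 0, "turn": [0, 0, 0], "offset": [0, 0, 0]}]'

```text
time_s: 14.4
tool_pos: [613.9, -52.9, 144.4]
tcp_rot: [[0.18, 0.003, 0.984], [-0.984, -0.001, 0.18], [0.001, -1.0, 0.003]]
force: [0.0, 0.1, -0.4]
opening: 0.1
```

```bash
python3 st.py
```

```text
t 14.4 line xyz -46.770667247452145 -132.51139195609008 144.38746268028532 yaw-10.01 90.369745197325 tilt 0.001154233691617948 0.0031698050933055824 F [ 0.01  0.09 -0.42]
```

servo_tool --motion '[{"gripper": 0, "turn": [-0.003, 0.006, 0.001], "offset": [0.005, 0.003, -0.001]}, {"gripper": 0, "turn": [0, 0, 0], "offset": [0, 0.004, 0]}, {"gripper": 0, "turn": [0, 0, 0], "offset": [0, 0.004, 0]}, {"gripper": 0, "turn": [0, 0, 0], "offset": [0, 0.002, 0]}, {"gripper": 0, "turn": [0, 0, 0], "offset": [0, 0, 0]}]'

```text
time_s: 14.9
tool_pos: [615.2, -58.4, 132.9]
tcp_rot: [[0.174, 0.004, 0.985], [-0.985, -0.0, 0.174], [0.001, -1.0, 0.003]]
force: [-0.2, 0.0, -0.4]
opening: -0.1
```

```bash
python3 st.py;python3 look.py 8
```

```text
t 14.9 line xyz -46.43640243658348 -138.1207612772775 132.90079651416423 yaw-10.01 90.01552607009778 tilt 0.0010354486449094262 0.00338424888402991 F [-0.24  0.03 -0.4 ]
14.9 [615.2186 -58.3598 132.9008] [[ 0.1741  0.0035  0.9847]
 [-0.9847 -0.0004  0.1741]
 [ 0.001  -1.      0.0034]] [-0.2447  0.0283 -0.3979] -0.08554632073641794
```

View pics/w8.png

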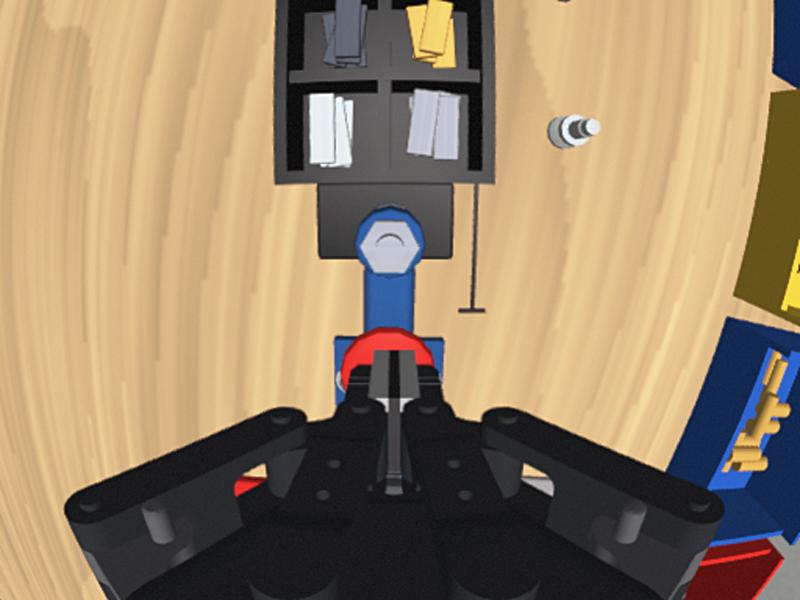

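servo_tool --motion '[{"gripper": 0, "turn": [-0.003, 0, 0], "offset": [0, 0.002, -0.001]}, {"gripper": 0, "turn": [0, 0, 0], "offset": [0, 0.002, 0]}, {"gripper": 0, "turn": [0, 0, 0], "offset": [0, 0.002, 0]}, {"gripper": 0, "turn": [0, 0, 0], "offset": [0, 0.002, 0]}]'

```text
time_s: 15.45
tool_pos: [614.6, -58.5, 127.2]
tcp_rot: [[0.174, 0.003, 0.985], [-0.985, -0.001, 0.174], [0.002, -1.0, 0.003]]
force: [-3.0, 0.5, 7.1]
opening: -0.0
```

```bash
python3 st.py
```

```text
t 15.45 line xyz -47.030853976226936 -138.11840788610812 127.24540124257902 yaw-10.01 90.02691164700697 tilt 0.0018275318884160361 0.0029039961357721408 F [-2.98  0.48  7.08]
```

servo_tool --motion '[{"gripper": 0, "turn": [0, 0, 0], "offset": [0, 0.002, 0]}, {"gripper": 0, "turn": [0, 0, 0], "offset": [0, 0.002, 0]}, {"gripper": 0, "turn": [0, 0, 0], "offset": [0, 0.002, 0]}, {"gripper": 0, "turn": [0, 0, 0], "offset": [0, 0.002, 0]}]'

```text
time_s: 15.85
tool_pos: [614.6, -58.5, 123.9]
tcp_rot: [[0.174, 0.007, 0.985], [-0.985, -0.002, 0.174], [0.003, -1.0, 0.007]]
force: [-3.4, -0.5, 7.5]
opening: -0.2
```

```bash
python3 st.py
```

```text
t 15.85 line xyz -47.11379714692372 -138.11977843373518 123.92916843253528 yaw-10.01 90.02776173158665 tilt 0.003049181181346794 0.006890042177108036 F [-3.36 -0.52  7.47]
```

servo_tool --motion '[{"gripper": 0, "turn": [-0.004, 0, 0.001], "offset": [0, 0.002, -0.0005]}, {"gripper": 0, "turn": [-0.003, 0, 0.001], "offset": [0, 0.003, 0]}, {"gripper": 0, "turn": [-0.001, 0, 0], "offset": [0, 0.003, 0]}, {"gripper": 0, "turn": [-0.001, 0, 0], "offset": [0, 0.003, 0]}, {"gripper": 0, "turn": [-0.001, 0, 0], "offset": [0, 0.003, 0]}]'

```text
time_s: 16.35
tool_pos: [614.6, -58.5, 116.6]
tcp_rot: [[0.174, 0.004, 0.985], [-0.985, -0.002, 0.174], [0.003, -1.0, 0.004]]
force: [-3.2, -0.1, 8.8]
opening: 0.3
```

```bash
python3 st.py
```

```text
t 16.35 line xyz -47.03428782478579 -138.14395829149788 116.64612926637436 yaw-10.01 90.03763261548242 tilt 0.0027918420632628187 0.00360300506341018 F [-3.19 -0.05  8.84]
```

```bash
python3 look.py 9
python3 - <<'E'
from h import *
import pickle
F=pickle.load(open("f9.pkl","rb"))
crop(F["side"]["pixels"],215,190,285,280,7,"pics/s9.png")
E
```

```text
16.35 [614.6339 -58.4866 116.6461] [[ 0.1745  0.004   0.9847]
 [-0.9847 -0.0021  0.1745]
 [ 0.0028 -1.      0.0036]] [-3.1901 -0.0508  8.8377] 0.3005654813621721
```

View pics/s9.png

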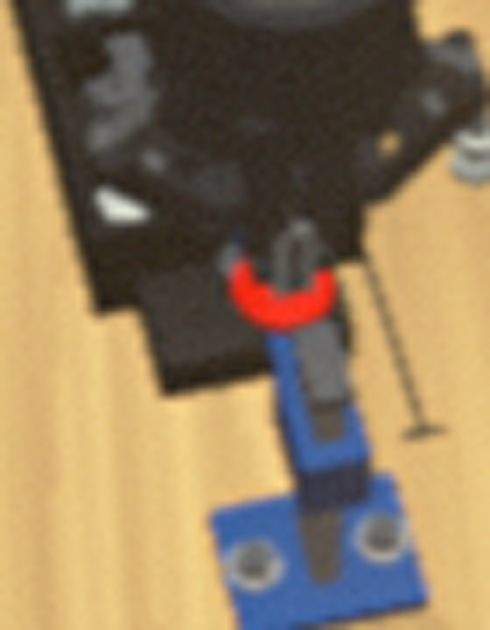

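View pics/w9.png

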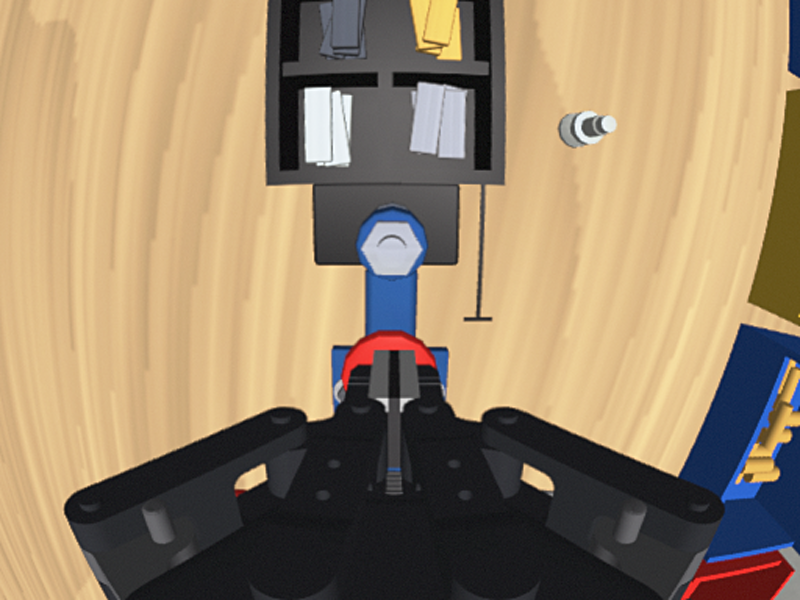

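servo_tool --motion '[{"gripper": 0, "turn": [-0.003, 0, 0.001], "offset": [0, 0.003, 0]}, {"gripper": 0, "turn": [-0.001, 0, 0.001], "offset": [0, 0.003, 0]}, {"gripper": 0, "turn": [-0.001, 0, 0], "offset": [0, 0.003, 0]}]'

```text
time_s: 16.8
tool_pos: [614.6, -58.5, 111.2]
tcp_rot: [[0.175, 0.002, 0.985], [-0.985, -0.001, 0.175], [0.002, -1.0, 0.002]]
force: [-2.6, 0.2, 8.5]
opening: -0.1
```

```bash
python3 st.py
```

```text
t 16.8 line xyz -47.02624921544483 -138.1461897178347 111.20843281783094 yaw-10.01 90.03984083769781 tilt 0.0017126386151152275 0.0015490453144983332 F [-2.59  0.2   8.53]
```

servo_tool --motion '[{"gripper": 0, "turn": [-0.001, 0, 0.001], "offset": [0, 0.002, 0]}, {"gripper": 0, "turn": [-0.001, 0, 0], "offset": [0, 0.002, 0]}, {"gripper": 0, "turn": [-0.001, 0, 0], "offset": [0, 0.002, 0]}, {"gripper": 0, "turn": [-0.001, 0, 0], "offset": [0, 0.002, 0]}]'

```text
time_s: 17.2
tool_pos: [614.7, -58.5, 107.9]
tcp_rot: [[0.175, 0.002, 0.985], [-0.985, -0.002, 0.175], [0.002, -1.0, 0.002]]
force: [-3.7, 0.4, 8.1]
opening: 0.1
```

```bash
python3 st.py
```

```text
t 17.2 line xyz -47.00983230799119 -138.14182805305575 107.90383202993023 yaw-10.01 90.04396575874152 tilt 0.0019142205932287 0.0015307512281541578 F [-3.68  0.41  8.11]
```

servo_tool --motion '[{"gripper": 0, "turn": [-0.001, 0, 0.001], "offset": [0, 0.002, 0]}, {"gripper": 0, "turn": [-0.001, 0, 0], "offset": [0, 0.002, 0]}, {"gripper": 0, "turn": [-0.001, 0, 0], "offset": [0, 0.002, 0]}, {"gripper": 0, "turn": [-0.001, 0, 0], "offset": [0, 0.002, 0]}]'

```text
time_s: 17.6
tool_pos: [614.7, -58.5, 105.7]
tcp_rot: [[0.175, 0.002, 0.985], [-0.985, -0.002, 0.175], [0.002, -1.0, 0.002]]
force: [-6.3, 1.1, 13.3]
opening: -0.2
```

```bash
python3 st.py
```

```text
t 17.6 line xyz -46.99315611328092 -138.14652417276736 105.71162959837437 yaw-10.01 90.04591704939921 tilt 0.002363143817545868 0.002089423515312541 F [-6.25  1.09 13.31]
```

servo_tool --motion '[{"gripper": 0, "turn": [0, 0, 0], "offset": [0, 0.0023, 0]}]'

```text
time_s: 17.7
tool_pos: [614.6, -58.5, 105.5]
tcp_rot: [[0.175, 0.004, 0.985], [-0.985, -0.002, 0.175], [0.003, -1.0, 0.004]]
force: [-7.0, 0.3, 15.2]
opening: 0.1
```

```bash
python3 st.py
```

```text
t 17.7 line xyz -47.01997124681526 -138.15363788961815 105.51196548676809 yaw-10.01 90.04560609158852 tilt 0.0027988142513407028 0.0036131173491807224 F [-7.03  0.32 15.24]
```

servo_tool --motion '[{"gripper": 0, "turn": [0, 0, 0], "offset": [0, 0.0023, 0]}]'

```text
time_s: 17.8
tool_pos: [614.6, -58.5, 105.5]
tcp_rot: [[0.175, 0.006, 0.985], [-0.985, -0.002, 0.175], [0.003, -1.0, 0.005]]
force: [-6.1, 0.7, 14.5]
opening: -0.1
```

```bash
python3 st.py
```

```text
t 17.8 line xyz -47.044742270071836 -138.14001312651354 105.48681588925706 yaw-10.01 90.04413207141648 tilt 0.0032898140475323256 0.005306586085273214 F [-6.08  0.73 14.5 ]
```

servo_tool --motion '[{"gripper": 0, "turn": [-0.004, 0, 0], "offset": [0, 0.0027, 0]}]'

```text
time_s: 17.9
tool_pos: [614.6, -58.5, 105.3]
tcp_rot: [[0.175, 0.004, 0.985], [-0.985, -0.003, 0.175], [0.004, -1.0, 0.003]]
force: [-5.8, 0.2, 16.0]
opening: -0.2
```

```bash
python3 st.py
```

```text
t 17.9 line xyz -47.01384404811435 -138.1169259184954 105.31493142950103 yaw-10.01 90.04608964746883 tilt 0.003823696646470716 0.003385557873904591 F [-5.78  0.2  16.03]
```

servo_tool --motion '[{"gripper": 0, "turn": [0, 0, 0], "offset": [0, -0.003, 0]}, {"gripper": 0, "turn": [0, 0, 0], "offset": [0, -0.01, 0]}, {"gripper": 0, "turn": [0, 0, 0], "offset": [0, -0.04, 0]}, {"gripper": 0, "turn": [0, 0, 0], "offset": [0, -0.04, 0]}, {"gripper": 0, "turn": [0, 0, 0], "offset": [-0.02, -0.03, 0.02]}, {"gripper": 0, "turn": [0, 0, 0], "offset": [-0.03, 0, 0.02]}, {"gripper": 0, "turn": [0, 0, 0], "offset": [-0.03, 0, 0]}, {"gripper": 0, "turn": [0, 0, 0], "offset": [0, 0, 0]}, {"gripper": 0, "turn": [0, 0, 0], "offset": [0, 0, 0]}, {"gripper": 0, "turn": [0, 0, 0], "offset": [0, 0, 0]}]'

```text
time_s: 18.9
tool_pos: [640.5, 29.5, 236.1]
tcp_rot: [[0.172, 0.006, 0.985], [-0.985, -0.003, 0.172], [0.004, -1.0, 0.005]]
force: [-0.1, -0.4, -0.9]
opening: -0.1
```

```bash
python3 st.py; python3 look.py 10
python3 - <<'E'
from h import *
import pickle
F=pickle.load(open("f10.pkl","rb"))
crop(F["side"]["pixels"],190,170,290,280,6,"pics/s10.png")
E
```

```text
t 18.9 line xyz -6.299071738274944 -56.00487688261297 236.0934632688907 yaw-10.01 89.91883492756958 tilt 0.003778977720083445 0.005451375846507125 F [-0.1  -0.38 -0.88]
18.9 [640.4716  29.4828 236.0935] [[ 0.1724  0.006   0.985 ]
 [-0.985  -0.0028  0.1724]
 [ 0.0038 -1.      0.0055]] [-0.098  -0.3802 -0.8794] -0.10083594318090329
```

View pics/w10.png

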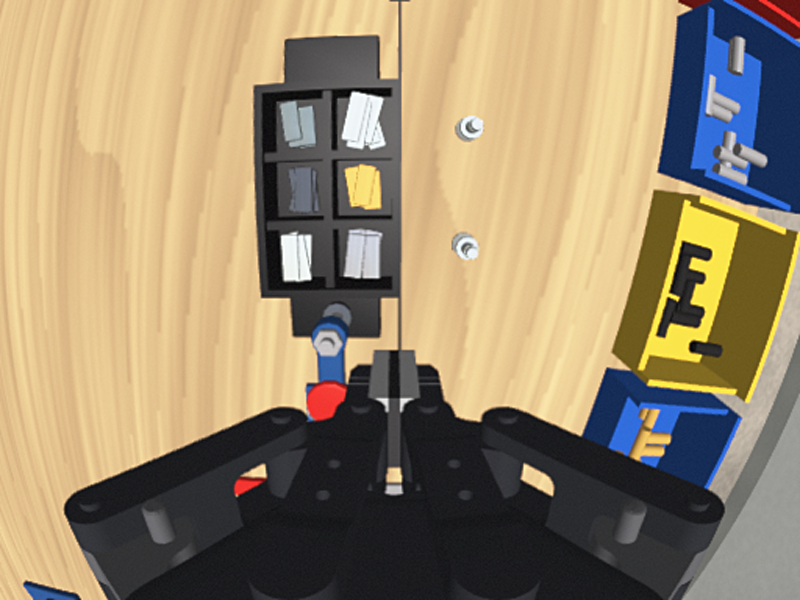

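View pics/s10.png

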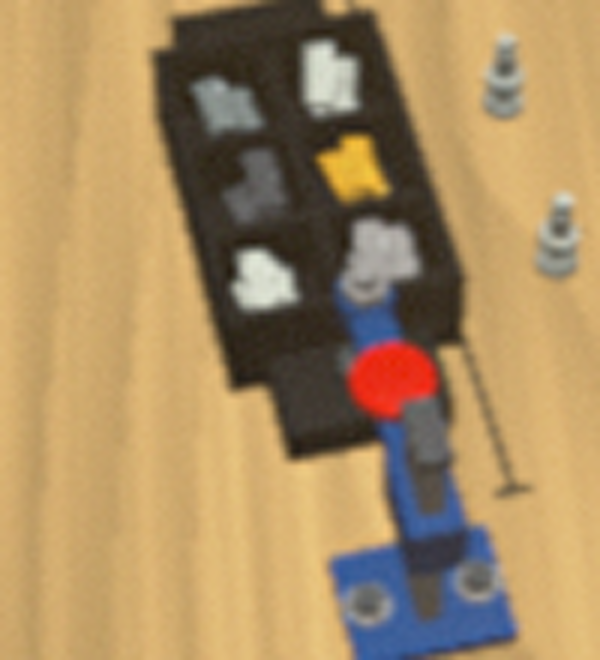

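Run:
```python
from h import *
import pickle
F=pickle.load(open("f10.pkl","rb"));p=F["wrist"]["pixels"]
a=cv2.resize(p[40:75,240:272,::-1],None,fx=12,fy=12,interpolation=cv2.INTER_CUBIC)
b=cv2.resize(p[170:205,240:272,::-1],None,fx=12,fy=12,interpolation=cv2.INTER_CUBIC)
cv2.imwrite("pics/w10c.png",np.hstack([a,b]))
for v in (5,30,45,52,60,80,120,160,180,188,195,200): print(v,p[v,248:264].sum(1)//3, wunproj(F["wrist"],F["s"],256,v,0).round(1))
s=F["s"];a=np.radians(10.01);o=np.array([636.94,85.73,0]);X=np.array([np.cos(a),np.sin(a),0]);Y=np.array([-X[1],X[0],0])
print([ (wproj(F["wrist"],s,o+Y*y+X*x)).round(1).tolist() for y in (75,-75) for x in (-1.25,0,1.25)])
```

```text
5 [193 189 187 187 188 192 194  88 115 188 202 199 196 195 193 192] [612.7 226.3   0. ]
30 [203 203 205 205 202 203 175  93 106 181 194 192 191 192 193 192] [618.5 193.4   0. ]
45 [206 202 201 199 196 196 179 107 102 178 194 192 193 192 190 187] [621.8 174.5   0. ]
52 [104 104 105 104 104 105 106 101 112 197 195 191 190 190 186 185] [623.3 165.8   0. ]
60 [ 11  12  49  95 109 107 107 104 112 198 194 190 189 186 186 184] [625.  155.9   0. ]
80 [108 108 108 109 109 108 109 104 112 186 189 184 185 186 189 189] [629.3 131.7   0. ]
120 [ 99  99 101 101 100  99  99  98 121 181 189 187 185 181 181 180] [637.7  84.    0. ]
160 [ 79  80  80  78  80  78  79  76 100 165 186 185 186 186 185 184] [646.3  35.8   0. ]
180 [ 13  19  30  62  70  69  68  66 117 179 193 189 186 185 184 180] [650.7  11.    0. ]
188 [ 61  61  63  61  62  62  61  62 116 177 192 187 184 184 183 182] [652.5   0.9   0. ]
195 [184 184 184 186 190 193 155  88 109 175 191 186 185 183 184 183] [654.1  -8.1   0. ]
200 [184 185 187 189 192 193 156  88 106 176 191 185 185 185 183 185] [655.3 -14.6   0. ]
[[254.6, 56.9], [255.6, 56.9], [256.7, 57.0], [254.5, 179.2], [255.5, 179.2], [256.5, 179.2]]
```

View pics/w10c.png

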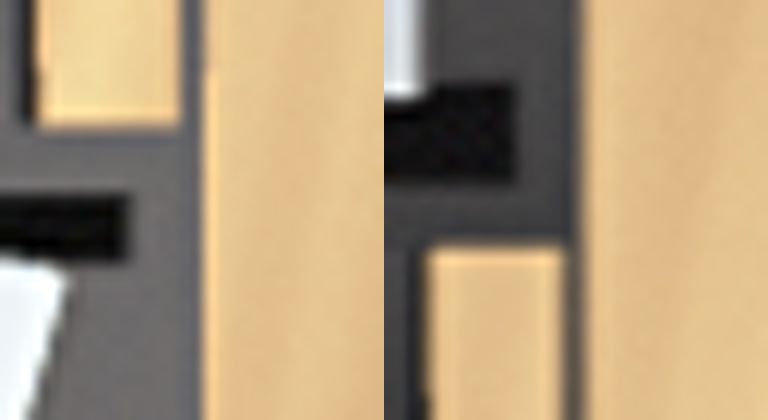

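```bash
python3 st.py; python3 -c "
from workcell import bot
print(bot.sign_off())"
```

```text
t 19.05 line xyz -6.486266067895037 -56.53548133192421 235.8827330826178 yaw-10.01 89.8568846784094 tilt 0.003686044148467534 0.005140821120600677 F [ 0.57  0.15 -0.79]
the job is handed in; nothing more can be done
None
```

The block is at the scribed line with the clamp holding it, and I handed the job in at about 19 s. No verdict is reported, so this rests on my own last checks.

- **Push:** I pushed the block with both open fingers flat on its rear face, stopping twice to look from above. In the close views both ends of the front edge end on the line, about 0.5 to 1 mm short of its middle. It is square to roughly 0.1°, and the tolerance is ±2.5 mm. Readings from the block's top edge put it closer to 0, and those from its lower edge and the robot's travel put it 0.5 to 1.1 mm short.
- **Push force:** The largest I read during pushing was about 10 N, and most of the way it was 2 to 4 N.
- **Clamp:** I pressed the thumb rest down about 22 mm with the closed fingers. The force was about 8 to 8.5 N while it slid and 16 N at the end, so the foot should hold the lug with about 7.5 N. That hold is worked out from wrist forces and was not measured after I let go. A sideways force of about 6 N also showed at the wrist while pressing.
- **After letting go:** The pictures show the block still on the line, the clamp down on its lug, and the robot clear of everything. I did not measure the other items again. The arm did not go near them, and the two valve stems look unmoved in the last pictures.

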